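# Empty the tipping cup into the tray and send it on

### The arm

A 6-joint arm with a two-finger parallel gripper is mounted at the origin on the work surface. World frame = base frame: x ahead of the robot, y to its left, z up, the work surface at z = 0. Lengths are in mm, angles in rad, forces in N, time in s.
With the tool pointing down it reaches from about 425 to 950 mm from the base axis. Payload 14.7 kg.
Tool frame: the origin (TCP) lies midway between the tips of the shut fingers; the grasp point (between the pads) lies 19 mm behind it; z points along the fingers, y is the line along which they close (so a half turn about z gives the same grasp; the last joint's range is limited). The gripper opens to 85 mm and grips with 20 to 120 N. Pads are 22 mm wide; open, the fingers measure 114 mm over their backs; the gripper's body (76 mm by 85 mm) begins 54 mm behind the grasp point. The pads swing forward as they close: fully open they stand 13 mm farther back than shut.
Start: joints at [1.288, 0.48, 1.596, -0, 1.065, -0.047], TCP at [151.829, 632.013, 231.297] pointing down, gripper open.
Joint ranges: [-2.75, 2.75], [-0.82, 2.05], [0.23, 2.67], [-1.56, 4.7], [0.09, 2.69], [-2.92, 2.92]. Speed limits (rad/s): [1.89, 1.89, 2.39, 3.01, 3.01, 3.01].

### API

Orientations are given as a 3x3 rotation matrix whose columns are the frame's x, y, z axes.
In Python, from station import env gives the robot as it stands.
- The arm moves only by the tool move_arm, never from a script. Its argument "deltas" is a list of rows, each an object of numbers: "jaw": the finger opening in cm, from 0 to 8.54; "tx", "ty", "tz": the shift along the world's x, y, z in cm; "wx", "wy", "wz": the turn, a rotation vector about the world's x, y, z in rad. A call has exactly 8 rows; each row shifts and turns the commanded pose from where the row before left it; what a row does not reach is not made up. A row lasts 1/8 s, in which the tool goes at most 62.5 mm and 10.7 degrees, less where a joint would pass 70% of its speed; a pose out of reach is approached as far as the arm can. A call with a gripper value outside its range is refused whole. The fingers move at their own pace and stop on an object; the grip force is fixed at half the most. Time passes only in rows, so rows that do not move let the fingers close, or fill a call up. It gives the time, the measured TCP pose, the force, the opening and the grip force at its end, in the units of the state.
- env.read_state(): the state, without advancing time (a new reading comes with each control period).
- env.read_camera(name): name is "scene" or "top" or "wrist"; returns a dict with "frame" (384x512x3 uint8, red, green, blue), "fx", "fy", "cx", "cy" (pixels), "D" ([k1, k2, p1, p2, k3] as OpenCV has them; the pictures are not rectified), "R" (3x3) and "t" (3): a world point X has camera coordinates R X + t; the wrist camera has in their place "hand_eye" (4x4, takes a point from camera to tool coordinates, whose origin is the TCP and whose axes are the flange's). Camera axes: x right, y down, z forward; pixel columns grow to the right and rows downward; lengths in mm; the calibration is good to about 2 mm. A picture is of the moment at which its call begins: read the wrist's pose just before it. There is no depth.
- env.sign_off(): hands the job in; it is judged then, once.
The state is a dict: "clock": time; "joints": joint angles; "qd": joint speeds; "effort": joint torques, N m; "ee_pos": TCP position; "ee_rot": TCP orientation; "wrist_force": force on the tool from outside, world axes, zero at the start; "ft_torque": the same for the moment, N m; "gripper_width": finger opening in mm; "grip_force": force on a finger pad.
Only numpy, scipy, OpenCV 4.12 (cv2) and the standard library are available. Lean on these libraries where they do the work, as an engineer would, in place of code of your own. Each camera call takes 0.05 s, during which the arm holds its last target. There are 200 camera calls.

### The job

Tip the steel cup by its red handle until all four salvaged parts have dropped into the blue tray, then stand the cup upright again. After that, push the tray carrier along its rail to the next station, the yellow stripes, so that it sits in the detent there with all the parts still in the tray. Leave the other things on the bench where they are.

Things in the scene. Friction and masses are not known exactly. Their poses are not given: they have to be found in the camera images.
- fixture: Fixed aluminium fixture: base plate 150 (x) by 410 (y, -250 to +160), 12 thick, with two rails along y and, at y = +90, two grey uprights (10 thick, x = -60 and +60, 154 tall) that carry the cup. Origin on the bench surface, z up; its -x side faces the robot; the carrier travels towards its -y.
- cup (a joint): Tilt of the round steel cup, rad: 0 upright, positive = tipping towards the tray (fixture -y); stops at -0.35 and 2.6, none at upright. Axis along fixture x at y = +90, z = 138. Stiff hinge (3 N at the handle), stays where left. Cup 85 tall, 84 across the mouth, wall 4, underside 40 below the axis, rim 45 above.
- cup_mouth (a point): Centre of the cup's mouth, 45 above the tilt axis when upright; turns with the cup, z points out of the mouth.
- handle (a point): Point on the red handle bar of the cup's crank, robot side: bar 12 thick, about 60 long, parallel to fixture x; the point is on its centre line, 27 from the free end, 75 from the tilt axis, at fixture x = -108. Cup upright: it lies 74 towards fixture +y (away from the tray) and 13 above the axis; tipping swings it over the top to the tray side. Can be pinched from above.
- carrier (a joint): Travel of the blue tray carrier along its rail, m, towards the fixture's -y. 0 to 0.008 at the start (filling place, under the cup's lip); 0.15 = the next station, where a sprung detent clicks in and holds it (takes up to about 8 N to push in or out of); 0.19 = the end of the rail.
- tray_floor (a point): Centre of the tray's inner floor, on the carrier, axes as the fixture's. The open tray is 96 (x) by 150 (y) outside, wall 4, inner floor 26 above the bench, rim 70 above the bench. Yellow ticks on both its long sides mark its middle.
- push_tab (a point): Middle of the top edge of the orange push tab on the robot side of the carrier: an upright plate 12 thick in y, 45 wide in x (from 49 to 94 off the tray's middle), top 77.5 above the bench, bottom 22. It sits 85 from the tray's middle, just past the tray end away from the cup. Push its cup-side face (6 from this point) to drive the carrier on.
- next_station (a point): Middle of the next station on the rail, 22 above the bench, marked by a yellow stripe on the base plate on each side of the rail; the tray's yellow ticks stand over the stripes when the carrier is there.
- capacitor: Salvaged part, loose in the cup at the start: black capacitor can, a cylinder 16 across and 18 tall. Origin at the centre of its underside.
- heatsink: Salvaged part, loose in the cup at the start: bare aluminium finned heat sink, 18 x 18 x 15. Origin at the centre of its underside.
- coil: Salvaged part, loose in the cup at the start: copper-wound coil between two black flanges, 18 across and 15 tall. Origin at the centre of its underside.
- relay: Salvaged part, loose in the cup at the start: yellow relay block, 18 x 15 x 13. Origin at the centre of its underside.
- screwdriver: Bystander: orange-handled screwdriver 160 long, lying on the bench in front of the fixture. Origin at mid-length on the bench, x towards its tip.
- flux_jar: Bystander: amber jar, 44 across, 50 tall, beyond the fixture. Origin under its centre.
- fan: Bystander: flat black laptop fan 75 x 85 x 11, beyond the fixture. Origin under its centre.
- tape_roll: Bystander: green ring of tape 52 across, 16 tall, on the bench in front of the fixture. Origin under its centre.

How it is judged:
By the outcome, as a careful person would: the job done as asked, in the order asked, and still so for the second after the job is handed in, with the robot touching nothing.
It also fails if it takes over 64 s, if anything falls off the work surface, if the arm or the gripper's body presses on something with over 40 N, if the wrist force passes 120 N, or if a joint passes its speed limit or range.

## Working session

There is one attempt and no reset: what is moved stays moved. The work goes in short steps, Python scripts to look and compute and a tool call to move; the robot and the scene stay as the last step left them, time stands still between calls to the robot, and variables do not carry over. Pictures are saved under pics/ and viewed, at most 10 in all, crops included, and the job is handed in when it is done.

Besides the shell and the picture viewer there is one more tool, called after "Request:" as name(argument=value, ...), one argument or row to a line, values as JSON. move_arm: Moves the arm, as the interface text tells. Its arguments: {"type":"object","properties":{"deltas":{"type":"array","items":{"type":"object","properties":{"jaw":{"type":"number"},"tx":{"type":"number"},"ty":{"type":"number"},"tz":{"type":"number"},"wx":{"type":"number"},"wy":{"type":"number"},"wz":{"type":"number"}}}}},"required":["deltas"]}

```bash
mkdir -p pics
python3 - <<'E'
from station import env
import cv2,numpy as np
s=env.read_state();print(s)
ims=[]
for n in("scene","top"):
    c=env.read_camera(n);np.savez(n+"0.npz",**{k:np.array(v) for k,v in c.items()})
    print(n,c["fx"],c["cx"],c["cy"],np.round(c["D"],3),np.round(c["R"],3).tolist(),np.round(c["t"],1))
    cv2.imwrite(f"pics/{n}0.png",cv2.resize(c["frame"][:,:,::-1],(768,576),interpolation=cv2.INTER_CUBIC))
E
```

```text
{'clock': 0.0, 'joints': array([ 1.28839886e+00,  4.80847565e-01,  1.59686705e+00, -1.94259552e-06,
        1.06514557e+00, -4.65580938e-02]), 'qd': array([-2.74228962e-05, -3.61121176e-05, -1.83364393e-03, -2.06662801e-04,
       -2.16463532e-03,  7.56974830e-04]), 'effort': array([-6.42736733e-03, -9.50638175e+01, -4.30199718e+01, -2.11815577e-04,
        1.19376514e-02, -2.97368342e-05]), 'ee_pos': array([151.7128171 , 631.6066863 , 230.66474764]), 'ee_rot': array([[-9.72318766e-01,  2.33658072e-01, -3.51579138e-04],
       [ 2.33658329e-01,  9.72318005e-01, -1.21780629e-03],
       [ 5.72964557e-05, -1.26624531e-03, -9.99999197e-01]]), 'wrist_force': array([0.2697973 , 0.07512758, 0.24916946]), 'ft_torque': array([ 0.01875934, -0.01101199,  0.0534336 ]), 'grip_force': 0.0, 'gripper_width': 85.57026148368224}
scene 415.1675512662365 258.9359137746949 192.96141342476528 [-0.102  0.     0.     0.     0.   ] [[0.329, 0.944, -0.019], [0.535, -0.203, -0.82], [-0.778, 0.259, -0.572]] [-181.3 -201.4 1469.7]
top 488.76665913335444 248.56489737183662 188.3767244237098 [-0.076  0.     0.     0.     0.   ] [[-0.007, -0.999, 0.037], [-0.995, 0.003, -0.096], [0.095, -0.037, -0.995]] [-11.4 595.  993.4]
```

View pics/scene0.png

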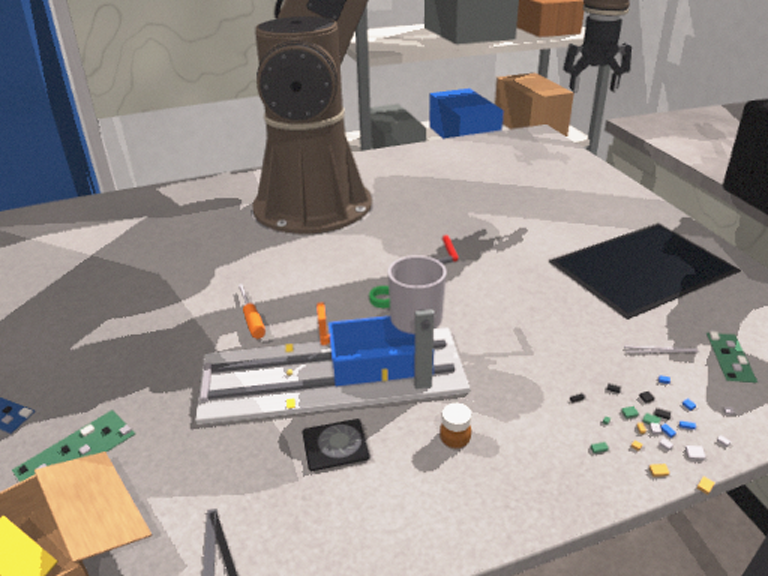

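View pics/top0.png

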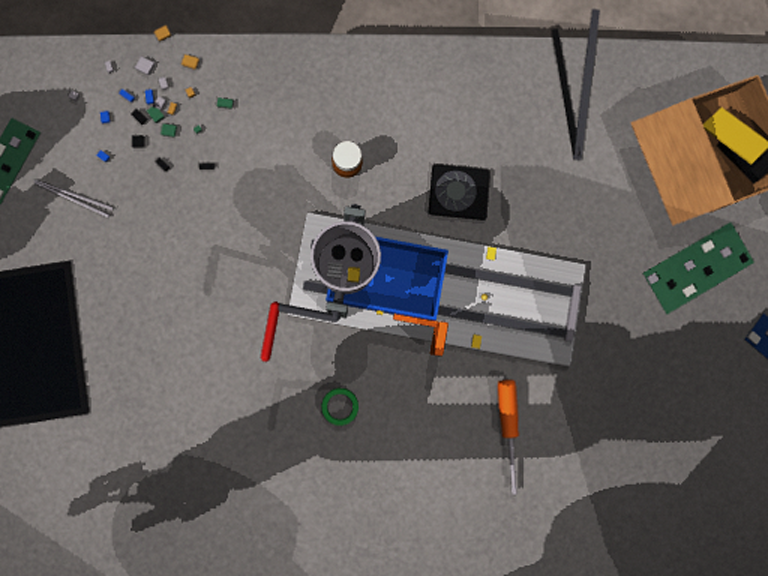

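The scene view shows the red handle at about (450,247), the cup at (417,290), the tab at (322,320) and the stripes at x≈290. In the top view the handle runs (276,303)–(265,360), the tab is at (440,337), and the stripes are at (491,254) and (477,341).

```bash
cat > h.py <<'E'
import cv2,numpy as np
def load(n):
    return dict(np.load(n+"0.npz"))
def ray(c,uv):
    K=np.array([[c["fx"],0,c["cx"]],[0,c["fy"],c["cy"]],[0,0,1]],float)
    p=cv2.undistortPoints(np.array(uv,float).reshape(-1,1,2),K,np.array(c["D"],float)).reshape(-1,2)
    R=np.array(c["R"]);o=-R.T@np.array(c["t"])
    d=np.c_[p,np.ones(len(p))]@R
    return o,d/np.linalg.norm(d,axis=1)[:,None]
def onz(c,uv,z):
    o,d=ray(c,uv); return o+d*((z-o[2])/d[:,2])[:,None]
def tri(c1,u1,c2,u2):
    o1,d1=ray(c1,[u1]);o2,d2=ray(c2,[u2]);A=np.c_[d1[0],-d2[0]]
    s=np.linalg.lstsq(A,o2-o1,rcond=None)[0];a=o1+s[0]*d1[0];b=o2+s[1]*d2[0]
    return (a+b)/2,np.linalg.norm(a-b)
def blobs(img,lo,hi,amin=6):
    m=cv2.inRange(cv2.cvtColor(img,cv2.COLOR_RGB2HSV),lo,hi)
    n,l,s,c=cv2.connectedComponentsWithStats(m)
    return [(s[i,4],np.round(c[i],1),s[i,:4],l==i) for i in range(1,n) if s[i,4]>=amin]
E
python3 - <<'E'
from h import *
S,T=load("scene"),load("top")
rng={"red":((0,180,90),(5,255,255)),"orange":((6,170,120),(17,255,255)),"yellow":((20,120,100),(32,255,255)),"blue":((105,150,50),(125,255,255))}
for k,(lo,hi) in rng.items():
    for n,c,win in(("scene",S,(120,150,330,320)),("top",T,(160,130,400,330))):
        for a,cen,bb,m in blobs(c["frame"],lo,hi):
            if win[0]<cen[0]<win[2] and win[1]<cen[1]<win[3]:
                ys,xs=np.nonzero(m);r=cv2.minAreaRect(np.c_[xs,ys].astype(np.float32))
                print(k,n,a,cen,bb,np.round(cv2.boxPoints(r),1).tolist())
                if k=="yellow": print("  z12",onz(c,[cen],12).round(1))
E
```

```text
red scene 56 [299.8 165.1] [296 158   9  16] [[294.3999938964844, 158.8000030517578], [297.6000061035156, 157.1999969482422], [305.0, 172.0], [301.79998779296875, 173.60000610351562]]
red top 203 [179.5 220.8] [174 202  12  39] [[173.10000610351562, 239.39999389648438], [180.5, 201.3000030517578], [185.89999389648438, 202.39999389648438], [178.5, 240.5]]
orange scene 191 [168.8 213.8] [162 203  14  23] [[161.10000610351562, 204.3000030517578], [170.10000610351562, 201.3000030517578], [177.3000030517578, 222.89999389648438], [168.3000030517578, 225.89999389648438]]
orange scene 112 [214.7 216.2] [212 202   8  28] [[210.8000030517578, 202.1999969482422], [215.8000030517578, 201.5], [219.1999969482422, 228.60000610351562], [214.1999969482422, 229.1999969482422]]
orange scene 16 [311.  288.3] [308 285   6   7] [[308.0, 290.0], [313.0, 285.0], [315.0, 287.0], [310.0, 292.0]]
orange top 252 [286.2 219.9] [262 209  37  28] [[258.6000061035156, 230.3000030517578], [262.3999938964844, 208.89999389648438], [298.29998779296875, 215.1999969482422], [294.5, 236.60000610351562]]
orange top 355 [33
[... 1366 characters left out ...]
6875, 231.0], [315.5, 222.6999969482422], [320.79998779296875, 223.8000030517578], [319.20001220703125, 232.0]]
  z12 [[ 512.8 -160.5   12. ]]
blue scene 2071 [246.5 233.6] [220 211  56  46] [[218.60000610351562, 215.0], [273.5, 209.1999969482422], [277.8999938964844, 250.8000030517578], [223.0, 256.6000061035156]]
blue top 2288 [269.  187.3] [229 158  70  55] [[228.0, 202.39999389648438], [236.60000610351562, 155.0], [298.79998779296875, 166.3000030517578], [290.20001220703125, 213.6999969482422]]
blue top 35 [219.7 196.7] [217 193   6   8] [[216.89999389648438, 199.8000030517578], [218.10000610351562, 192.6999969482422], [222.8000030517578, 193.5], [221.60000610351562, 200.60000610351562]]
```

Run:
```python
from h import *
S,T=load("scene"),load("top")
for n,a,b in(("handle c",(299.8,165.1),(179.5,220.8)),("inner",(302.8,172.2),(183,202.6)),("free",(296.2,158.2),(176,239.6)),("ticks far?",(256,249.7),(0,0)),):
    if b!=(0,0): print(n,[np.round(x,1) for x in tri(S,a,T,b)])
# tab (top view): hue mask region pixels, top end at z 77.5
f=np.array([.982,-.189,0]);g=np.array([.189,.982,0]);st=np.array([575.4,-172.4,0])
def fx(P): d=np.asarray(P)-st; return np.round(np.c_[d@f,d@g,P[:,2]],1)
m=cv2.inRange(cv2.cvtColor(T["frame"],cv2.COLOR_RGB2HSV),(6,170,120),(17,255,255))
ys,xs=np.nonzero(m[205:240,258:302]);xs=xs+258;ys=ys+205
h,s,v=[a[ys,xs] for a in cv2.split(cv2.cvtColor(T["frame"],cv2.COLOR_RGB2HSV))]
for y in range(207,240):
    k=ys==y
    if k.any(): print(y,xs[k].min(),xs[k].max(),v[k].min(),v[k].max(),end=" | ")
print()
# tab via scene top-left/… corners
print("tray far tick scene z60",fx(onz(S,[(256,249.7)],55)),"near tick top z70",fx(onz(T,[(252.5,208)],69)))
print("blue top corners z70",fx(onz(T,[(228,202.4),(236.6,155),(298.8,166.3),(290.2,213.7)],70)))
print("inner,free,c",fx(np.array([tri(S,a,T,b)[0] for a,b in(((302.8,172.2),(183,202.6)),((296.2,158.2),(176,239.6)),((299.8,165.1),(179.5,220.8)))])))
for n,c in(("scene",S),("top",T)):
  x,y,w,h=(200,185,60,60) if n=="scene" else (225,190,90,60)
  cv2.imwrite(f"pics/c_{n}.png",cv2.resize(c["frame"][y:y+h,x:x+w,::-1],None,fx=8,fy=8,interpolation=cv2.INTER_NEAREST))
a=cv2.imread("pics/c_scene.png");b=cv2.imread("pics/c_top.png")
cv2.imwrite("pics/cc.png",cv2.resize(np.hstack([a,b]),(800,320)))
```

```text
handle c [array([524.5, 117.1, 150.3]), np.float64(0.8)]
inner [array([557.5, 110.5, 150.9]), np.float64(0.2)]
free [array([490.2, 122.9, 149.9]), np.float64(0.0)]
209 263 263 172 172 | 210 263 268 167 228 | 211 262 274 150 229 | 212 262 279 137 231 | 213 266 284 149 222 | 214 271 291 157 221 | 215 276 297 141 227 | 216 282 298 134 225 | 217 288 298 121 224 | 218 290 297 131 226 | 219 290 297 135 224 | 220 290 297 130 223 | 221 290 297 139 223 | 222 289 297 123 223 | 223 290 296 135 225 | 224 290 296 139 227 | 225 290 296 140 224 | 226 290 296 135 226 | 227 291 296 179 226 | 228 290 296 127 225 | 229 290 295 146 228 | 230 290 295 188 230 | 231 290 295 196 223 | 232 291 295 148 217 | 233 290 295 130 159 | 234 290 295 121 160 | 235 290 294 154 161 | 236 291 294 121 151 | 
tray far tick scene z60 [[ 72.2 140.8  55. ]] near tick top z70 [[-52.1 144.8  69. ]]
blue top corners z70 [[-50.2 195.   70. ]
 [ 47.2 195.8  70. ]
 [ 48.2  67.9  70. ]
 [-49.5  68.4  70. ]]
inner,free,c [[ -71.   274.4  150.9]
 [-139.5  273.9  149.9]
 [-104.7  274.6  150.3]]
```

View pics/cc.png

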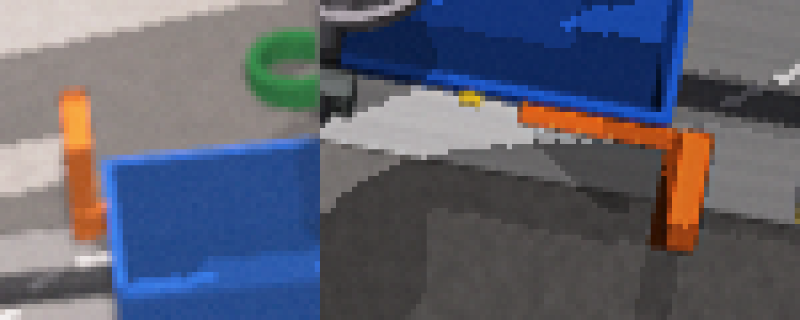

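Left crop: tab end-on. Right crop: tab just past the tray end, with the tick at about (470,98). Tray mid sits ≈144 mm before the station and the handle centre line is at z≈150.5. I'm moving toward the handle.

Request:
move_arm(
  deltas=[
    {"tx": 3.4, "ty": -4.8, "wz": 0.045},
    {"tx": 3.4, "ty": -4.8},
    {"tx": 3.4, "ty": -4.8},
    {"tx": 3.4, "ty": -4.8},
    {"tx": 3.4, "ty": -4.8},
    {"tx": 3.4, "ty": -4.8},
    {"tx": 3.4, "ty": -4.8},
    {"tx": 3.4, "ty": -4.8},
  ],
)

```text
validation failed for argument at $.de...
```

Request:
move_arm(
  deltas=[
    {"jaw": 8.5, "tx": 3.4, "ty": -4.8, "tz": 0, "wx": 0, "wy": 0, "wz": 0.045},
    {"jaw": 8.5, "tx": 3.4, "ty": -4.8, "tz": 0, "wx": 0, "wy": 0, "wz": 0},
    {"jaw": 8.5, "tx": 3.4, "ty": -4.8, "tz": 0, "wx": 0, "wy": 0, "wz": 0},
    {"jaw": 8.5, "tx": 3.4, "ty": -4.8, "tz": 0, "wx": 0, "wy": 0, "wz": 0},
    {"jaw": 8.5, "tx": 3.4, "ty": -4.8, "tz": 0, "wx": 0, "wy": 0, "wz": 0},
    {"jaw": 8.5, "tx": 3.4, "ty": -4.8, "tz": 0, "wx": 0, "wy": 0, "wz": 0},
    {"jaw": 8.5, "tx": 3.4, "ty": -4.8, "tz": 0, "wx": 0, "wy": 0, "wz": 0},
    {"jaw": 8.5, "tx": 3.4, "ty": -4.8, "tz": 0, "wx": 0, "wy": 0, "wz": 0},
  ],
)

```text
clock: 1.1
ee_pos: [424.6, 246.3, 231.3]
ee_rot: [[-0.982, 0.19, 0.0], [0.19, 0.982, 0.0], [-0.0, 0.0, -1.0]]
wrist_force: [0.5, 1.2, 0.7]
gripper_width: 85.1
grip_force: 0.0
```

Request:
move_arm(
  deltas=[
    {"jaw": 8.5, "tx": 3.2, "ty": -4.3, "tz": 0, "wx": 0, "wy": 0, "wz": 0},
    {"jaw": 8.5, "tx": 3.2, "ty": -4.3, "tz": 0, "wx": 0, "wy": 0, "wz": 0},
    {"jaw": 8.5, "tx": 3.1, "ty": -4.2, "tz": 0, "wx": 0, "wy": 0, "wz": 0},
    {"jaw": 8.5, "tx": 0, "ty": 0, "tz": -1.5, "wx": 0, "wy": 0, "wz": 0},
    {"jaw": 8.5, "tx": 0, "ty": 0, "tz": 0, "wx": 0, "wy": 0, "wz": 0},
    {"jaw": 8.5, "tx": 0, "ty": 0, "tz": 0, "wx": 0, "wy": 0, "wz": 0},
    {"jaw": 8.5, "tx": 0, "ty": 0, "tz": 0, "wx": 0, "wy": 0, "wz": 0},
    {"jaw": 8.5, "tx": 0, "ty": 0, "tz": 0, "wx": 0, "wy": 0, "wz": 0},
  ],
)

```text
clock: 2.1
ee_pos: [518.7, 120.6, 216.7]
ee_rot: [[-0.982, 0.189, 0.001], [0.189, 0.982, 0.0], [-0.0, 0.0, -1.0]]
wrist_force: [-0.0, 0.5, -0.5]
gripper_width: 85.0
grip_force: 0.0
```

```bash
cat >> h.py <<'E'
def wrist(env):
    s=env.read_state();c=dict(env.read_camera("wrist"))
    H=np.array(c["hand_eye"]);Rt=np.array(s["ee_rot"]);p=np.array(s["ee_pos"])
    Rc=Rt@H[:3,:3];tc=Rt@H[:3,3]+p
    c["R"]=Rc.T;c["t"]=-Rc.T@tc
    return s,c
f=np.array([.982,-.189,0]);g=np.array([.189,.982,0]);st=np.array([575.4,-172.4,0])
def fx(P): P=np.atleast_2d(P);d=P-st; return np.round(np.c_[d@f,d@g,P[:,2]],1)
def wr(v): return st+f*v[0]+g*v[1]+np.array([0,0,v[2]])
E
python3 - <<'E'
from h import *
from station import env
s,c=wrist(env)
print(s["ee_pos"].round(1),fx(s["ee_pos"]))
for a,cen,bb,m in blobs(c["frame"],(0,170,60),(6,255,255),30):
    ys,xs=np.nonzero(m);b=cv2.boxPoints(cv2.minAreaRect(np.c_[xs,ys].astype(np.float32)))
    print(a,cen,bb,fx(onz(c,[cen],150.5)),"\n",fx(onz(c,b,150.5)))
cv2.imwrite("pics/w1.png",c["frame"][:,:,::-1])
E
```

```text
[518.7 120.6 216.7] [[-111.   277.   216.7]]
1081 [248.9 211.1] [242 170  14  85] [[-106.8  274.1  150.5]] 
 [[-141.   268.8  150.5]
 [-141.   279.   150.5]
 [ -67.5  279.2  150.5]
 [ -67.5  268.   150.5]]
```

View pics/w1.png

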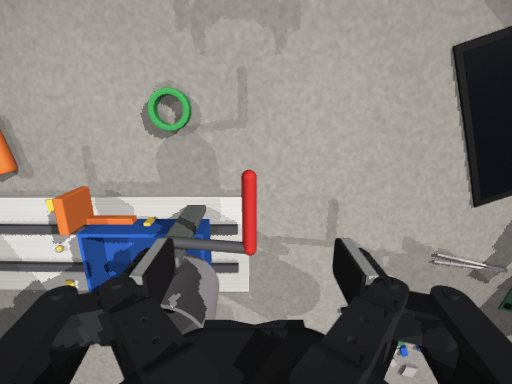

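Wrist view: handle at (249,211), which agrees with the earlier fix to about 1 mm. I'm descending and closing.

Request:
move_arm(
  deltas=[
    {"jaw": 8.5, "tx": 0, "ty": -0.3, "tz": -3.5, "wx": 0, "wy": 0, "wz": 0},
    {"jaw": 8.5, "tx": 0, "ty": 0, "tz": -3.5, "wx": 0, "wy": 0, "wz": 0},
    {"jaw": 8.5, "tx": 0, "ty": 0, "tz": -1.5, "wx": 0, "wy": 0, "wz": 0},
    {"jaw": 2, "tx": 0, "ty": 0, "tz": 0, "wx": 0, "wy": 0, "wz": 0},
    {"jaw": 0, "tx": 0, "ty": 0, "tz": 0, "wx": 0, "wy": 0, "wz": 0},
    {"jaw": 0, "tx": 0, "ty": 0, "tz": 0, "wx": 0, "wy": 0, "wz": 0},
    {"jaw": 0, "tx": 0, "ty": 0, "tz": 0, "wx": 0, "wy": 0, "wz": 0},
    {"jaw": 0, "tx": 0, "ty": 0, "tz": 0, "wx": 0, "wy": 0, "wz": 0},
  ],
)

```text
clock: 3.15
ee_pos: [519.1, 116.7, 131.8]
ee_rot: [[-0.982, 0.189, 0.001], [0.189, 0.982, -0.0], [-0.001, -0.0, -1.0]]
wrist_force: [0.1, -3.4, 2.1]
gripper_width: 10.0
grip_force: 58.4
```

Run:
```python
from h import *
from station import env
s=env.read_state();print(s["ee_pos"].round(1),fx(s["ee_pos"]),s["gripper_width"],s["wrist_force"].round(1),s["ft_torque"].round(2))
```

```text
[519.1 116.7 131.8] [[-109.9  273.3  131.8]] 9.959374862697466 [ 0.1 -3.4  2.1] [-0.72 -0.07  0.08]
```

Run:
```python
from h import *
th=np.arange(0,2.41,.1);a=np.radians(10)+th
P=7.5*np.c_[np.cos(a),np.sin(a)]
D=np.diff(P[:,0])[:,None]*g[:2]; Z=np.diff(P[:,1])
for i in range(len(Z)): print(i+1,D[i].round(2),Z[i].round(2))
```

```text
1 [-0.03 -0.16] 0.73
2 [-0.05 -0.23] 0.71
3 [-0.06 -0.3 ] 0.68
4 [-0.07 -0.37] 0.65
5 [-0.08 -0.43] 0.61
6 [-0.09 -0.49] 0.56
7 [-0.1  -0.54] 0.51
8 [-0.11 -0.59] 0.45
9 [-0.12 -0.63] 0.39
10 [-0.13 -0.66] 0.32
11 [-0.13 -0.69] 0.25
12 [-0.14 -0.71] 0.18
13 [-0.14 -0.73] 0.11
14 [-0.14 -0.74] 0.03
15 [-0.14 -0.74] -0.04
16 [-0.14 -0.73] -0.11
17 [-0.14 -0.71] -0.19
18 [-0.13 -0.69] -0.26
19 [-0.13 -0.66] -0.33
20 [-0.12 -0.63] -0.39
21 [-0.11 -0.58] -0.46
22 [-0.1  -0.54] -0.51
23 [-0.09 -0.48] -0.57
24 [-0.08 -0.43] -0.61
```

Request:
move_arm(
  deltas=[
    {"jaw": 0, "tx": -0.03, "ty": -0.16, "tz": 0.73, "wx": 0, "wy": 0, "wz": 0},
    {"jaw": 0, "tx": -0.05, "ty": -0.23, "tz": 0.71, "wx": 0, "wy": 0, "wz": 0},
    {"jaw": 0, "tx": -0.06, "ty": -0.3, "tz": 0.68, "wx": 0, "wy": 0, "wz": 0},
    {"jaw": 0, "tx": -0.07, "ty": -0.37, "tz": 0.65, "wx": 0, "wy": 0, "wz": 0},
    {"jaw": 0, "tx": -0.08, "ty": -0.43, "tz": 0.61, "wx": 0, "wy": 0, "wz": 0},
    {"jaw": 0, "tx": -0.09, "ty": -0.49, "tz": 0.56, "wx": 0, "wy": 0, "wz": 0},
    {"jaw": 0, "tx": -0.1, "ty": -0.54, "tz": 0.51, "wx": 0, "wy": 0, "wz": 0},
    {"jaw": 0, "tx": -0.11, "ty": -0.59, "tz": 0.45, "wx": 0, "wy": 0, "wz": 0},
  ],
)

```text
clock: 4.15
ee_pos: [513.7, 88.4, 182.3]
ee_rot: [[-0.982, 0.191, 0.003], [0.191, 0.982, 0.004], [-0.002, 0.005, -1.0]]
wrist_force: [-2.9, 28.9, 18.4]
gripper_width: 9.7
grip_force: 58.9
```

Request:
move_arm(
  deltas=[
    {"jaw": 0, "tx": -0.11, "ty": -0.53, "tz": 0.55, "wx": 0, "wy": 0, "wz": 0},
    {"jaw": 0, "tx": -0.12, "ty": -0.6, "tz": 0.4, "wx": 0, "wy": 0, "wz": 0},
    {"jaw": 0, "tx": -0.13, "ty": -0.69, "tz": 0.25, "wx": 0, "wy": 0, "wz": 0},
    {"jaw": 0, "tx": -0.14, "ty": -0.71, "tz": 0.18, "wx": 0, "wy": 0, "wz": 0},
    {"jaw": 0, "tx": 0, "ty": 0, "tz": 0, "wx": 0, "wy": 0, "wz": 0},
    {"jaw": 0, "tx": 0, "ty": 0, "tz": 0, "wx": 0, "wy": 0, "wz": 0},
    {"jaw": 0, "tx": 0, "ty": 0, "tz": 0, "wx": 0, "wy": 0, "wz": 0},
    {"jaw": 0, "tx": 0, "ty": 0, "tz": 0, "wx": 0, "wy": 0, "wz": 0},
  ],
)

```text
clock: 5.15
ee_pos: [508.7, 61.2, 196.3]
ee_rot: [[-0.982, 0.19, 0.003], [0.19, 0.982, 0.001], [-0.003, 0.002, -1.0]]
wrist_force: [-4.4, 5.7, 26.8]
gripper_width: 9.6
grip_force: 61.7
```

Run:
```python
from h import *
from station import env
s=env.read_state();print(fx(s["ee_pos"]),s["gripper_width"],s["wrist_force"].round(1),s["ft_torque"].round(2))
ims=[]
for n,(x,y,w,h) in(("scene",(200,140,130,130)),("top",(160,120,160,130))):
    c=env.read_camera(n)
    ims.append(cv2.resize(c["frame"][y:y+h,x:x+w,::-1],(400,400 if n=="scene" else 325)))
ims[1]=cv2.copyMakeBorder(ims[1],0,75,0,0,0);cv2.imwrite("pics/p1.png",np.hstack(ims))
```

```text
[[-109.6  216.8  196.3]] 9.583739388061339 [-4.4  5.7 26.8] [ 1.03  0.64 -0.08]
```

View pics/p1.png

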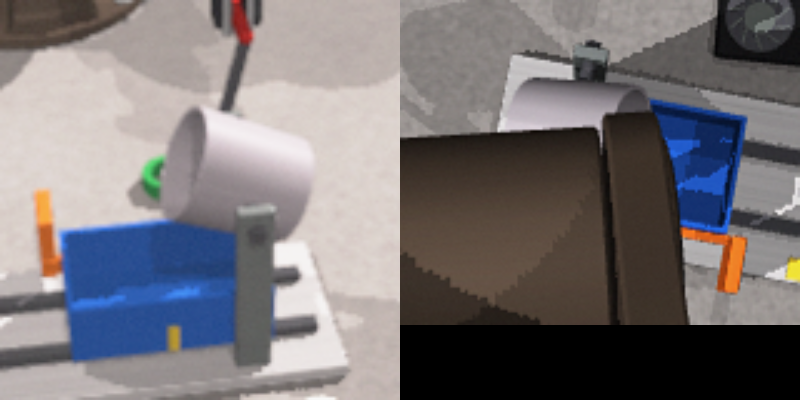

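The cup is tipped about 70° with the handle at (240,20) in the left crop, and the tray is still empty. Continuing, slightly higher.

Request:
move_arm(
  deltas=[
    {"jaw": 0, "tx": -0.14, "ty": -0.73, "tz": 0.31, "wx": 0, "wy": 0, "wz": 0},
    {"jaw": 0, "tx": -0.14, "ty": -0.74, "tz": 0.08, "wx": 0, "wy": 0, "wz": 0},
    {"jaw": 0, "tx": -0.14, "ty": -0.74, "tz": -0.04, "wx": 0, "wy": 0, "wz": 0},
    {"jaw": 0, "tx": -0.14, "ty": -0.73, "tz": -0.11, "wx": 0, "wy": 0, "wz": 0},
    {"jaw": 0, "tx": -0.14, "ty": -0.71, "tz": -0.19, "wx": 0, "wy": 0, "wz": 0},
    {"jaw": 0, "tx": -0.13, "ty": -0.69, "tz": -0.26, "wx": 0, "wy": 0, "wz": 0},
    {"jaw": 0, "tx": 0, "ty": 0, "tz": 0, "wx": 0, "wy": 0, "wz": 0},
    {"jaw": 0, "tx": 0, "ty": 0, "tz": 0, "wx": 0, "wy": 0, "wz": 0},
  ],
)

```text
clock: 6.25
ee_pos: [500.3, 16.9, 193.5]
ee_rot: [[-0.982, 0.19, 0.002], [0.19, 0.982, -0.0], [-0.002, 0.0, -1.0]]
wrist_force: [-0.3, -2.2, 12.3]
gripper_width: 9.7
grip_force: 61.9
```

```bash
cat > look.py <<'E'
import sys
from h import *
from station import env
s=env.read_state();print(fx(s["ee_pos"]),s["gripper_width"],s["wrist_force"].round(1),s["ft_torque"].round(2))
ims=[]
for n,(x,y,w,h) in(("scene",(190,140,130,130)),("top",(200,120,130,130))):
    c=env.read_camera(n)
    ims.append(cv2.resize(c["frame"][y:y+h,x:x+w,::-1],(400,400),interpolation=cv2.INTER_CUBIC))
cv2.imwrite(sys.argv[1],np.hstack(ims))
E
python3 look.py pics/p2.png
```

```text
[[-109.5  171.7  193.5]] 9.717429033707964 [-0.3 -2.2 12.3] [-0.09 -0.04  0.08]
```

View pics/p2.png

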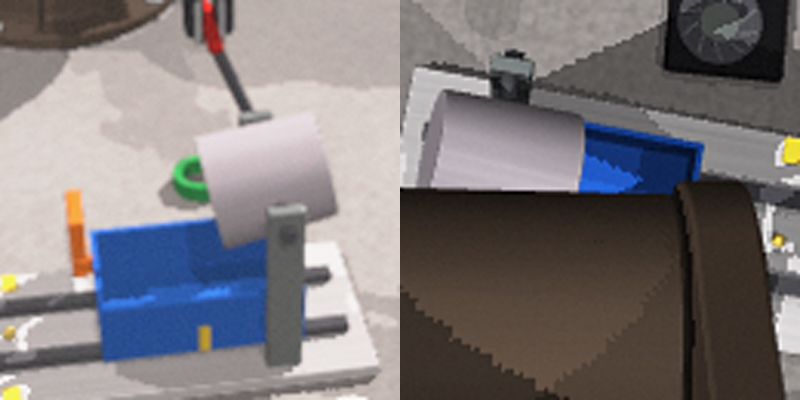

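The cup is at about 105° and nothing is visible in the tray yet. Tipping on to about 2.4 rad.

Request:
move_arm(
  deltas=[
    {"jaw": 0, "tx": -0.13, "ty": -0.66, "tz": -0.28, "wx": 0, "wy": 0, "wz": 0},
    {"jaw": 0, "tx": -0.12, "ty": -0.63, "tz": -0.36, "wx": 0, "wy": 0, "wz": 0},
    {"jaw": 0, "tx": 0, "ty": 0, "tz": 0, "wx": 0, "wy": 0, "wz": 0},
    {"jaw": 0, "tx": -0.11, "ty": -0.58, "tz": -0.46, "wx": 0, "wy": 0, "wz": 0},
    {"jaw": 0, "tx": -0.1, "ty": -0.54, "tz": -0.51, "wx": 0, "wy": 0, "wz": 0},
    {"jaw": 0, "tx": 0, "ty": 0, "tz": 0, "wx": 0, "wy": 0, "wz": 0},
    {"jaw": 0, "tx": -0.09, "ty": -0.48, "tz": -0.57, "wx": 0, "wy": 0, "wz": 0},
    {"jaw": 0, "tx": -0.08, "ty": -0.43, "tz": -0.61, "wx": 0, "wy": 0, "wz": 0},
  ],
)

```text
clock: 7.35
ee_pos: [494.0, -16.1, 165.0]
ee_rot: [[-0.982, 0.19, 0.002], [0.19, 0.982, 0.0], [-0.002, 0.0, -1.0]]
wrist_force: [3.6, 3.6, 1.0]
gripper_width: 9.9
grip_force: 64.5
```

Request:
move_arm(
  deltas=[
    {"jaw": 0, "tx": 0, "ty": 0, "tz": 0, "wx": 0, "wy": 0, "wz": 0},
    {"jaw": 0, "tx": 0, "ty": 0, "tz": 0, "wx": 0, "wy": 0, "wz": 0},
    {"jaw": 0, "tx": 0, "ty": 0, "tz": 0, "wx": 0, "wy": 0, "wz": 0},
    {"jaw": 0, "tx": 0, "ty": 0, "tz": 0, "wx": 0, "wy": 0, "wz": 0},
    {"jaw": 0, "tx": 0, "ty": 0, "tz": 0, "wx": 0, "wy": 0, "wz": 0},
    {"jaw": 0, "tx": 0, "ty": 0, "tz": 0, "wx": 0, "wy": 0, "wz": 0},
    {"jaw": 0, "tx": 0, "ty": 0, "tz": 0, "wx": 0, "wy": 0, "wz": 0},
    {"jaw": 0, "tx": 0, "ty": 0, "tz": 0, "wx": 0, "wy": 0, "wz": 0},
  ],
)

```text
clock: 8.35
ee_pos: [493.9, -16.2, 164.6]
ee_rot: [[-0.982, 0.189, 0.001], [0.189, 0.982, -0.0], [-0.001, -0.0, -1.0]]
wrist_force: [5.7, -2.5, -2.6]
gripper_width: 9.7
grip_force: 64.1
```

```bash
python3 look.py pics/p3.png
```

```text
[[-109.5  138.   164.6]] 9.69238410330665 [ 5.7 -2.5 -2.6] [-0.5  -0.77  0.16]
```

View pics/p3.png

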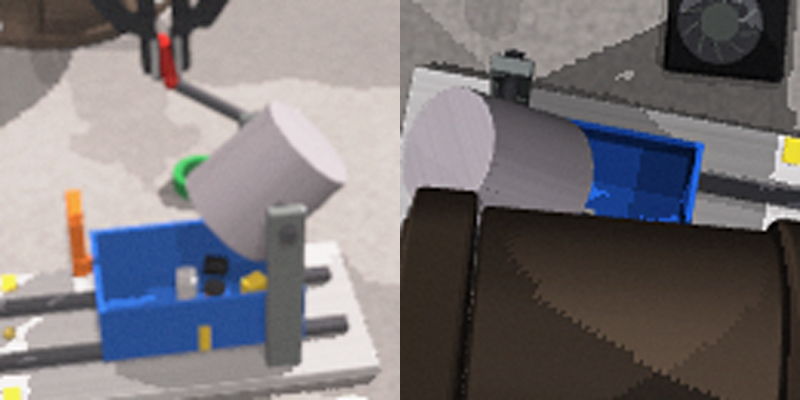

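Left crop: all four parts are in the tray (pale heatsink (187,283), two black parts (215,262) and (215,285), yellow relay (252,283)). Reversing the path to stand the cup up.

Request:
move_arm(
  deltas=[
    {"jaw": 0, "tx": 0.08, "ty": 0.43, "tz": 0.61, "wx": 0, "wy": 0, "wz": 0},
    {"jaw": 0, "tx": 0.09, "ty": 0.48, "tz": 0.57, "wx": 0, "wy": 0, "wz": 0},
    {"jaw": 0, "tx": 0.1, "ty": 0.54, "tz": 0.51, "wx": 0, "wy": 0, "wz": 0},
    {"jaw": 0, "tx": 0.11, "ty": 0.58, "tz": 0.46, "wx": 0, "wy": 0, "wz": 0},
    {"jaw": 0, "tx": 0.12, "ty": 0.63, "tz": 0.36, "wx": 0, "wy": 0, "wz": 0},
    {"jaw": 0, "tx": 0.13, "ty": 0.66, "tz": 0.28, "wx": 0, "wy": 0, "wz": 0},
    {"jaw": 0, "tx": 0.13, "ty": 0.69, "tz": 0.26, "wx": 0, "wy": 0, "wz": 0},
    {"jaw": 0, "tx": 0.14, "ty": 0.71, "tz": 0.19, "wx": 0, "wy": 0, "wz": 0},
  ],
)

```text
clock: 9.45
ee_pos: [502.8, 30.1, 198.3]
ee_rot: [[-0.982, 0.189, 0.002], [0.189, 0.982, -0.002], [-0.002, -0.002, -1.0]]
wrist_force: [8.7, -1.1, -8.3]
gripper_width: 9.8
grip_force: 58.5
```

Request:
move_arm(
  deltas=[
    {"jaw": 0, "tx": 0.14, "ty": 0.73, "tz": 0.11, "wx": 0, "wy": 0, "wz": 0},
    {"jaw": 0, "tx": 0.14, "ty": 0.74, "tz": 0.04, "wx": 0, "wy": 0, "wz": 0},
    {"jaw": 0, "tx": 0.14, "ty": 0.74, "tz": -0.03, "wx": 0, "wy": 0, "wz": 0},
    {"jaw": 0, "tx": 0.14, "ty": 0.73, "tz": -0.11, "wx": 0, "wy": 0, "wz": 0},
    {"jaw": 0, "tx": 0.14, "ty": 0.71, "tz": -0.18, "wx": 0, "wy": 0, "wz": 0},
    {"jaw": 0, "tx": 0.13, "ty": 0.69, "tz": -0.25, "wx": 0, "wy": 0, "wz": 0},
    {"jaw": 0, "tx": 0.13, "ty": 0.66, "tz": -0.32, "wx": 0, "wy": 0, "wz": 0},
    {"jaw": 0, "tx": 0.12, "ty": 0.63, "tz": -0.39, "wx": 0, "wy": 0, "wz": 0},
  ],
)

```text
clock: 10.45
ee_pos: [513.5, 87.1, 185.9]
ee_rot: [[-0.982, 0.189, 0.001], [0.189, 0.982, -0.001], [-0.001, -0.001, -1.0]]
wrist_force: [1.9, 3.3, 11.2]
gripper_width: 9.6
grip_force: 60.3
```

Request:
move_arm(
  deltas=[
    {"jaw": 0, "tx": 0.11, "ty": 0.59, "tz": -0.47, "wx": 0, "wy": 0, "wz": 0},
    {"jaw": 0, "tx": 0.1, "ty": 0.54, "tz": -0.54, "wx": 0, "wy": 0, "wz": 0},
    {"jaw": 0, "tx": 0.09, "ty": 0.48, "tz": -0.6, "wx": 0, "wy": 0, "wz": 0},
    {"jaw": 0, "tx": 0.08, "ty": 0.41, "tz": -0.66, "wx": 0, "wy": 0, "wz": 0},
    {"jaw": 0, "tx": 0.07, "ty": 0.34, "tz": -0.72, "wx": 0, "wy": 0, "wz": 0},
    {"jaw": 0, "tx": 0.06, "ty": 0.26, "tz": -0.76, "wx": 0, "wy": 0, "wz": 0},
    {"jaw": 0, "tx": 0.05, "ty": 0.2, "tz": -0.81, "wx": 0, "wy": 0, "wz": 0},
    {"jaw": 0, "tx": 0.03, "ty": 0.14, "tz": -0.82, "wx": 0, "wy": 0, "wz": 0},
  ],
)

```text
clock: 11.45
ee_pos: [519.2, 117.1, 131.5]
ee_rot: [[-0.982, 0.19, 0.0], [0.19, 0.982, -0.0], [-0.0, 0.0, -1.0]]
wrist_force: [1.4, -4.6, 8.0]
gripper_width: 9.5
grip_force: 64.5
```

Run:
```python
from h import *
from station import env
s=env.read_state();print(s["ee_pos"].round(1),fx(s["ee_pos"]),s["wrist_force"].round(1))
S=load("scene");
for n,c in(("before",S),("now",env.read_camera("scene"))):
    for a,cen,bb,m in blobs(np.array(c["frame"]),(0,180,90),(5,255,255)):
        if 280<cen[0]<330 and 140<cen[1]<200: print(n,a,cen,bb)
```

```text
[519.2 117.1 131.5] [[-109.9  273.7  131.5]] [ 1.4 -4.6  8. ]
before 56 [299.8 165.1] [296 158   9  16]
now 34 [300.9 167.6] [299 161   6  14]
```

Request:
move_arm(
  deltas=[
    {"jaw": 8.5, "tx": 0, "ty": 0, "tz": 0, "wx": 0, "wy": 0, "wz": 0},
    {"jaw": 8.5, "tx": 0, "ty": 0, "tz": 0, "wx": 0, "wy": 0, "wz": 0},
    {"jaw": 8.5, "tx": 0, "ty": 0, "tz": 0, "wx": 0, "wy": 0, "wz": 0},
    {"jaw": 8.5, "tx": 0, "ty": 0, "tz": 0, "wx": 0, "wy": 0, "wz": 0},
    {"jaw": 8.5, "tx": 0, "ty": 0, "tz": 4, "wx": 0, "wy": 0, "wz": 0},
    {"jaw": 8.5, "tx": 0, "ty": 0, "tz": 5, "wx": 0, "wy": 0, "wz": 0},
    {"jaw": 8.5, "tx": 0, "ty": 0, "tz": 0, "wx": 0, "wy": 0, "wz": 0},
    {"jaw": 8.5, "tx": 0, "ty": 0, "tz": 0, "wx": 0, "wy": 0, "wz": 0},
  ],
)

```text
clock: 12.5
ee_pos: [518.7, 117.1, 221.2]
ee_rot: [[-0.982, 0.19, -0.0], [0.19, 0.982, 0.0], [0.0, 0.0, -1.0]]
wrist_force: [-0.3, 0.4, -0.8]
gripper_width: 85.2
grip_force: 0.0
```

Run:
```python
from h import *
from station import env
s,c=wrist(env)
print(s["ee_pos"].round(1),s["gripper_width"])
S=env.read_camera("scene")
for a,cen,bb,m in blobs(np.array(S["frame"]),(0,180,90),(5,255,255)):
    if 280<cen[0]<330 and 140<cen[1]<200: print(a,cen,bb); us=cen
    
for a,cen,bb,m in blobs(c["frame"],(0,170,60),(6,255,255),30):
    print(a,cen,bb,fx(onz(c,[cen],150.5)))
    P,e=tri(S,us,c,cen);print(fx(P),e)
# carrier now, from wrist: tab orange & far ticks
for a,cen,bb,m in blobs(c["frame"],(6,170,100),(17,255,255),20): print("or",a,cen,bb,fx(onz(c,[cen],77.5)))
for a,cen,bb,m in blobs(c["frame"],(20,120,100),(32,255,255),5): print("ye",a,cen,bb,fx(onz(c,[cen],12)))
```

```text
[518.7 117.1 221.2] 85.18427581047374
49 [299.8 166.5] [296 159   9  17]
1009 [254.1 206.8] [248 167  13  82] [[-108.3  274.9  150.5]]
[[-106.4  275.2  145.4]] 0.751470048421341
or 675 [  7.6 153.2] [  0 120  23  54] [[-143.4    7.9   77.5]]
or 1685 [ 85.9 210.3] [ 58 186  82  47] [[-77.9  84.2  77.5]]
ye 83 [ 55.  203.5] [ 51 198   9  13] [[-63.6  -1.9  12. ]]
ye 64 [152.7 219.4] [147 216  12   8] [[-40.4 133.5  12. ]]
ye 34 [ 63.9 246.5] [ 61 244   7   6] [[ 2.7 -2.8 12. ]]
ye 46 [194.2 249.1] [190 245  10   8] [[  5.6 188.8  12. ]]
ye 72 [ 74.4 282.8] [ 70 278  10  11] [[64.4  0.6 12. ]]
```

The handle ended about 5 mm low, so the cup is tilted about −0.065 rad. I'll regrasp and lift it 5.5 mm.

Request:
move_arm(
  deltas=[
    {"jaw": 8.5, "tx": 0, "ty": 0.1, "tz": -4, "wx": 0, "wy": 0, "wz": 0},
    {"jaw": 8.5, "tx": 0, "ty": 0, "tz": -4, "wx": 0, "wy": 0, "wz": 0},
    {"jaw": 8.5, "tx": 0, "ty": 0, "tz": -1.4, "wx": 0, "wy": 0, "wz": 0},
    {"jaw": 1, "tx": 0, "ty": 0, "tz": 0, "wx": 0, "wy": 0, "wz": 0},
    {"jaw": 0, "tx": 0, "ty": 0, "tz": 0, "wx": 0, "wy": 0, "wz": 0},
    {"jaw": 0, "tx": 0, "ty": 0, "tz": 0, "wx": 0, "wy": 0, "wz": 0},
    {"jaw": 0, "tx": 0, "ty": 0, "tz": 0, "wx": 0, "wy": 0, "wz": 0},
    {"jaw": 0, "tx": 0, "ty": 0, "tz": 0, "wx": 0, "wy": 0, "wz": 0},
  ],
)

```text
clock: 13.6
ee_pos: [519.3, 117.4, 127.9]
ee_rot: [[-0.982, 0.189, 0.001], [0.189, 0.982, -0.001], [-0.001, -0.001, -1.0]]
wrist_force: [0.8, -8.3, 2.1]
gripper_width: 10.1
grip_force: 58.4
```

Request:
move_arm(
  deltas=[
    {"jaw": 0, "tx": 0, "ty": 0, "tz": 0.2, "wx": 0, "wy": 0, "wz": 0},
    {"jaw": 0, "tx": 0, "ty": 0, "tz": 0.2, "wx": 0, "wy": 0, "wz": 0},
    {"jaw": 0, "tx": 0, "ty": 0, "tz": 0.15, "wx": 0, "wy": 0, "wz": 0},
    {"jaw": 0, "tx": 0, "ty": 0, "tz": 0, "wx": 0, "wy": 0, "wz": 0},
    {"jaw": 0, "tx": 0, "ty": 0, "tz": 0, "wx": 0, "wy": 0, "wz": 0},
    {"jaw": 8.5, "tx": 0, "ty": 0, "tz": 0, "wx": 0, "wy": 0, "wz": 0},
    {"jaw": 8.5, "tx": 0, "ty": 0, "tz": 0, "wx": 0, "wy": 0, "wz": 0},
    {"jaw": 8.5, "tx": 0, "ty": 0, "tz": 0, "wx": 0, "wy": 0, "wz": 0},
  ],
)

```text
clock: 14.6
ee_pos: [519.1, 118.3, 133.1]
ee_rot: [[-0.982, 0.19, 0.0], [0.19, 0.982, 0.0], [-0.0, 0.0, -1.0]]
wrist_force: [-0.1, -1.1, -0.2]
gripper_width: 64.3
grip_force: 0.0
```

Request:
move_arm(
  deltas=[
    {"jaw": 8.5, "tx": 0, "ty": 0, "tz": 0, "wx": 0, "wy": 0, "wz": 0},
    {"jaw": 8.5, "tx": 0, "ty": 0, "tz": 3.5, "wx": 0, "wy": 0, "wz": 0},
    {"jaw": 8.5, "tx": 0, "ty": 0, "tz": 5, "wx": 0, "wy": 0, "wz": 0},
    {"jaw": 8.5, "tx": -2, "ty": 0, "tz": 0, "wx": 0, "wy": 0, "wz": 0},
    {"jaw": 8.5, "tx": 0, "ty": 0, "tz": 0, "wx": 0, "wy": 0, "wz": 0},
    {"jaw": 8.5, "tx": 0, "ty": 0, "tz": 0, "wx": 0, "wy": 0, "wz": 0},
    {"jaw": 8.5, "tx": 0, "ty": 0, "tz": 0, "wx": 0, "wy": 0, "wz": 0},
    {"jaw": 8.5, "tx": 0, "ty": 0, "tz": 0, "wx": 0, "wy": 0, "wz": 0},
  ],
)

```text
clock: 15.6
ee_pos: [499.2, 118.1, 217.5]
ee_rot: [[-0.982, 0.19, -0.001], [0.19, 0.982, -0.0], [0.001, -0.0, -1.0]]
wrist_force: [-0.4, -0.3, -0.2]
gripper_width: 85.3
grip_force: 0.0
```

Run:
```python
from h import *
from station import env
s,c=wrist(env)
print(s["ee_pos"].round(1),s["gripper_width"])
S=env.read_camera("scene")
for a,cen,bb,m in blobs(np.array(S["frame"]),(0,180,90),(5,255,255)):
    if 280<cen[0]<330 and 140<cen[1]<200: print(a,cen,bb); us=cen
for a,cen,bb,m in blobs(c["frame"],(0,170,60),(6,255,255),30):
    P,e=tri(S,us,c,cen);print(fx(P),e)
```

```text
[499.2 118.1 217.5] 85.27497253767304
48 [299.7 164.9] [296 158   9  16]
[[-106.5  274.7  149.8]] 0.9864941698950258
```

The cup is upright again (handle z 149.8 against 150.3 originally). Moving over to the cup side of the push tab with the fingers shut.

Request:
move_arm(
  deltas=[
    {"jaw": 0, "tx": 0.5, "ty": -4.2, "tz": 0, "wx": 0, "wy": 0, "wz": 0},
    {"jaw": 0, "tx": 0.5, "ty": -4.2, "tz": 0, "wx": 0, "wy": 0, "wz": 0},
    {"jaw": 0, "tx": 0.5, "ty": -4.2, "tz": 0, "wx": 0, "wy": 0, "wz": 0},
    {"jaw": 0, "tx": 0.5, "ty": -4.2, "tz": 0, "wx": 0, "wy": 0, "wz": 0},
    {"jaw": 0, "tx": 0, "ty": 0, "tz": 0, "wx": 0, "wy": 0, "wz": 0},
    {"jaw": 0, "tx": 0, "ty": 0, "tz": -4, "wx": 0, "wy": 0, "wz": 0},
    {"jaw": 0, "tx": 0, "ty": 0, "tz": -4, "wx": 0, "wy": 0, "wz": 0},
    {"jaw": 0, "tx": 0, "ty": 0, "tz": 0, "wx": 0, "wy": 0, "wz": 0},
  ],
)

```text
clock: 16.7
ee_pos: [517.1, -49.0, 135.9]
ee_rot: [[-0.982, 0.189, -0.005], [0.189, 0.982, 0.001], [0.005, -0.0, -1.0]]
wrist_force: [-0.3, 0.3, 0.2]
gripper_width: -0.4
grip_force: 0.0
```

Run:
```python
from h import *
from station import env
s,c=wrist(env)
print(s["ee_pos"].round(1),fx(s["ee_pos"]),s["gripper_width"])
cv2.imwrite("pics/w2.png",c["frame"][:,:,::-1])
for a,cen,bb,m in blobs(c["frame"],(6,170,100),(17,255,255),20):
    ys,xs=np.nonzero(m);b=cv2.boxPoints(cv2.minAreaRect(np.c_[xs,ys].astype(np.float32)))
    print("or",a,cen,bb,fx(onz(c,b,77.5)).tolist())
```

```text
[517.1 -49.  135.9] [[-80.6 110.2 135.9]] -0.362029879645927
or 1852 [ 75.1 121. ] [46 75 57 88] [[-177.8, -36.6, 77.5], [-184.1, -16.2, 77.5], [-123.7, -1.0, 77.5], [-116.0, -22.7, 77.5]]
or 2072 [206.3 214.8] [180 179  87  66] [[-101.2, 46.8, 77.5], [-116.0, 110.6, 77.5], [-66.3, 121.9, 77.5], [-49.3, 53.9, 77.5]]
```

View pics/w2.png

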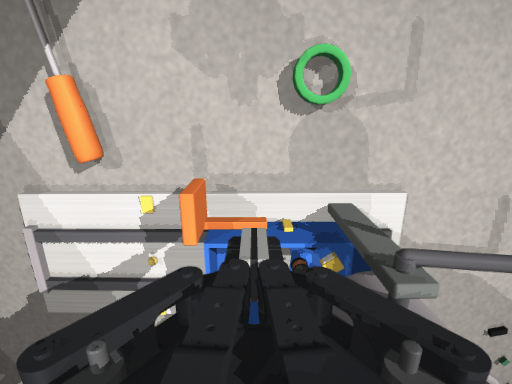

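Run:
```python
from h import *
from station import env
s,c=wrist(env)
print("cam",fx(-c["R"].T@c["t"]))
for z in(25,40,55,70): print(z,fx(onz(c,[(230,217),(230,228),(266,222),(206,185)],z)).tolist())
hsv=cv2.cvtColor(c["frame"],cv2.COLOR_RGB2HSV)[200,175:212];print(hsv[:,0].tolist(),hsv[:,2].tolist())
print(fx(onz(c,[(182,200),(194,200),(190,181),(188,243),(204,200)],77.5)).tolist())
```

```text
cam [[-152.5  111.   280.1]]
25 [[-51.9, 87.4, 25.0], [-39.9, 87.1, 25.0], [-46.5, 123.6, 25.0], [-85.1, 64.9, 25.0]]
40 [[-57.8, 88.8, 40.0], [-46.5, 88.5, 40.0], [-52.7, 122.9, 40.0], [-89.1, 67.6, 40.0]]
55 [[-63.7, 90.2, 55.0], [-53.1, 89.9, 55.0], [-58.9, 122.2, 55.0], [-93.0, 70.3, 55.0]]
70 [[-69.6, 91.6, 70.0], [-59.7, 91.3, 70.0], [-65.2, 121.4, 70.0], [-97.0, 73.0, 70.0]]
[17, 17, 17, 17, 15, 9, 13, 14, 14, 14, 14, 14, 14, 14, 14, 14, 15, 14, 14, 11, 10, 10, 10, 10, 10, 10, 10, 10, 10, 10, 10, 11, 12, 20, 18, 20, 20] [172, 172, 172, 172, 156, 215, 249, 252, 252, 252, 252, 252, 252, 252, 252, 252, 252, 252, 252, 232, 203, 198, 198, 198, 197, 196, 196, 194, 195, 195, 194, 195, 202, 203, 203, 203, 203]
[[-86.8, 54.9, 77.5], [-86.8, 64.3, 77.5], [-102.1, 62.2, 77.5], [-49.5, 57.0, 77.5], [-86.8, 72.2, 77.5]]
```

Wrist view: tab at (193,212) with its cup-side face at g≈64.5. The bracket is at f>-60, so the fingers at f≈-83 clear it.

Request:
move_arm(
  deltas=[
    {"jaw": 0, "tx": -0.2, "ty": 0, "tz": -3, "wx": 0, "wy": 0, "wz": 0},
    {"jaw": 0, "tx": 0, "ty": 0, "tz": -3, "wx": 0, "wy": 0, "wz": 0},
    {"jaw": 0, "tx": 0, "ty": 0, "tz": -3, "wx": 0, "wy": 0, "wz": 0},
    {"jaw": 0, "tx": 0, "ty": 0, "tz": 0, "wx": 0, "wy": 0, "wz": 0},
    {"jaw": 0, "tx": -0.1, "ty": -0.5, "tz": 0, "wx": 0, "wy": 0, "wz": 0},
    {"jaw": 0, "tx": -0.1, "ty": -0.5, "tz": 0, "wx": 0, "wy": 0, "wz": 0},
    {"jaw": 0, "tx": -0.1, "ty": -0.5, "tz": 0, "wx": 0, "wy": 0, "wz": 0},
    {"jaw": 0, "tx": -0.1, "ty": -0.5, "tz": 0, "wx": 0, "wy": 0, "wz": 0},
  ],
)

```text
clock: 17.8
ee_pos: [513.2, -70.4, 48.4]
ee_rot: [[-0.982, 0.19, 0.001], [0.19, 0.982, -0.0], [-0.001, -0.0, -1.0]]
wrist_force: [-0.8, -0.4, 0.2]
gripper_width: 0.2
grip_force: 0.0
```

Request:
move_arm(
  deltas=[
    {"jaw": 0, "tx": -0.1, "ty": -0.5, "tz": 0, "wx": 0, "wy": 0, "wz": 0},
    {"jaw": 0, "tx": -0.1, "ty": -0.5, "tz": 0, "wx": 0, "wy": 0, "wz": 0},
    {"jaw": 0, "tx": -0.1, "ty": -0.5, "tz": 0, "wx": 0, "wy": 0, "wz": 0},
    {"jaw": 0, "tx": -0.1, "ty": -0.5, "tz": 0, "wx": 0, "wy": 0, "wz": 0},
    {"jaw": 0, "tx": -0.1, "ty": -0.5, "tz": 0, "wx": 0, "wy": 0, "wz": 0},
    {"jaw": 0, "tx": -0.1, "ty": -0.5, "tz": 0, "wx": 0, "wy": 0, "wz": 0},
    {"jaw": 0, "tx": -0.1, "ty": -0.5, "tz": 0, "wx": 0, "wy": 0, "wz": 0},
    {"jaw": 0, "tx": -0.1, "ty": -0.5, "tz": 0, "wx": 0, "wy": 0, "wz": 0},
  ],
)

```text
clock: 18.8
ee_pos: [505.1, -110.3, 47.9]
ee_rot: [[-0.982, 0.19, 0.0], [0.19, 0.982, -0.0], [-0.0, -0.0, -1.0]]
wrist_force: [1.0, 1.7, -0.6]
gripper_width: 0.2
grip_force: 0.8
```

Request:
move_arm(
  deltas=[
    {"jaw": 0, "tx": -0.11, "ty": -0.59, "tz": 0, "wx": 0, "wy": 0, "wz": 0},
    {"jaw": 0, "tx": -0.11, "ty": -0.59, "tz": 0, "wx": 0, "wy": 0, "wz": 0},
    {"jaw": 0, "tx": -0.11, "ty": -0.59, "tz": 0, "wx": 0, "wy": 0, "wz": 0},
    {"jaw": 0, "tx": -0.11, "ty": -0.59, "tz": 0, "wx": 0, "wy": 0, "wz": 0},
    {"jaw": 0, "tx": -0.11, "ty": -0.59, "tz": 0, "wx": 0, "wy": 0, "wz": 0},
    {"jaw": 0, "tx": -0.11, "ty": -0.59, "tz": 0, "wx": 0, "wy": 0, "wz": 0},
    {"jaw": 0, "tx": -0.11, "ty": -0.59, "tz": 0, "wx": 0, "wy": 0, "wz": 0},
    {"jaw": 0, "tx": -0.11, "ty": -0.59, "tz": 0, "wx": 0, "wy": 0, "wz": 0},
  ],
)

```text
clock: 19.8
ee_pos: [496.1, -157.4, 47.9]
ee_rot: [[-0.982, 0.19, -0.0], [0.19, 0.982, 0.0], [0.0, 0.0, -1.0]]
wrist_force: [1.2, 1.4, -0.1]
gripper_width: -0.1
grip_force: 0.8
```

Request:
move_arm(
  deltas=[
    {"jaw": 0, "tx": -0.11, "ty": -0.59, "tz": 0, "wx": 0, "wy": 0, "wz": 0},
    {"jaw": 0, "tx": -0.11, "ty": -0.59, "tz": 0, "wx": 0, "wy": 0, "wz": 0},
    {"jaw": 0, "tx": -0.11, "ty": -0.59, "tz": 0, "wx": 0, "wy": 0, "wz": 0},
    {"jaw": 0, "tx": -0.11, "ty": -0.59, "tz": 0, "wx": 0, "wy": 0, "wz": 0},
    {"jaw": 0, "tx": -0.11, "ty": -0.59, "tz": 0, "wx": 0, "wy": 0, "wz": 0},
    {"jaw": 0, "tx": -0.11, "ty": -0.59, "tz": 0, "wx": 0, "wy": 0, "wz": 0},
    {"jaw": 0, "tx": 0, "ty": 0, "tz": 0, "wx": 0, "wy": 0, "wz": 0},
    {"jaw": 0, "tx": 0, "ty": 0, "tz": 0, "wx": 0, "wy": 0, "wz": 0},
  ],
)

```text
clock: 20.8
ee_pos: [489.6, -192.5, 47.9]
ee_rot: [[-0.982, 0.19, -0.0], [0.19, 0.982, -0.0], [0.0, -0.0, -1.0]]
wrist_force: [0.8, 0.2, 0.0]
gripper_width: -0.1
grip_force: 0.0
```

```bash
cat > m.py <<'E'
from h import *
from station import env
s,c=wrist(env);S=env.read_camera("scene")
print(fx(s["ee_pos"]),s["wrist_force"].round(1))
F=np.array(S["frame"])
for a,cen,bb,m in blobs(F,(20,120,100),(32,255,255),4): 
    if 140<cen[0]<290 and 200<cen[1]<300: print("scene ye",a,cen,bb,fx(onz(S,[cen],55)),fx(onz(S,[cen],12)))
for a,cen,bb,m in blobs(F,(105,150,50),(125,255,255),300):
    ys,xs=np.nonzero(m);b=cv2.boxPoints(cv2.minAreaRect(np.c_[xs,ys].astype(np.float32)))
    if 140<cen[0]<290: print("blue",cen,bb,np.round(b,1).tolist())
for a,cen,bb,m in blobs(c["frame"],(20,120,100),(32,255,255),8): print("wrist ye",a,cen,bb,fx(onz(c,[cen],60)),fx(onz(c,[cen],12)))
E
python3 m.py
```

```text
[[-80.5 -36.   47.9]] [0.8 0.2 0. ]
scene ye 40 [224.1 236.7] [220 234   9   6] [[17.7 75.3 55. ]] [[-32.4  76.3  12. ]]
scene ye 21 [205. 255.] [204 252   3   8] [[71.1 29.9 55. ]] [[24.7 27.6 12. ]]
scene ye 34 [193.4 268.6] [191 266   6   6] [[108.4   4.2  55. ]] [[64.6  0.2 12. ]]
blue [202.2 238.1] [169 214  70  49] [[166.3000030517578, 220.10000610351562], [234.3000030517578, 212.5], [239.0, 255.0], [171.10000610351562, 262.5]]
wrist ye 404 [302.7 242.4] [294 231  18  24] [[-87.8  -9.1  60. ]] [[-63.4   0.5  12. ]]
wrist ye 186 [351.8 274.8] [342 267  22  19] [[-67.8  19.3  60. ]] [[-36.1  39.3  12. ]]
```

Request:
move_arm(
  deltas=[
    {"jaw": 0, "tx": -0.08, "ty": -0.4, "tz": 0, "wx": 0, "wy": 0, "wz": 0},
    {"jaw": 0, "tx": -0.08, "ty": -0.4, "tz": 0, "wx": 0, "wy": 0, "wz": 0},
    {"jaw": 0, "tx": -0.08, "ty": -0.4, "tz": 0, "wx": 0, "wy": 0, "wz": 0},
    {"jaw": 0, "tx": -0.08, "ty": -0.4, "tz": 0, "wx": 0, "wy": 0, "wz": 0},
    {"jaw": 0, "tx": -0.08, "ty": -0.4, "tz": 0, "wx": 0, "wy": 0, "wz": 0},
    {"jaw": 0, "tx": -0.08, "ty": -0.4, "tz": 0, "wx": 0, "wy": 0, "wz": 0},
    {"jaw": 0, "tx": 0, "ty": 0, "tz": 0, "wx": 0, "wy": 0, "wz": 0},
    {"jaw": 0, "tx": 0, "ty": 0, "tz": 0, "wx": 0, "wy": 0, "wz": 0},
  ],
)

```text
clock: 21.9
ee_pos: [484.7, -216.6, 47.9]
ee_rot: [[-0.982, 0.19, -0.0], [0.19, 0.982, -0.0], [0.0, -0.0, -1.0]]
wrist_force: [0.2, -0.1, 0.6]
gripper_width: -0.0
grip_force: 0.0
```

```bash
python3 m.py
```

```text
[[-80.7 -60.5  47.9]] [ 0.2 -0.1  0.6]
scene ye 41 [213.7 237.9] [210 235   9   6] [[18.  51.7 55. ]] [[-32.1  51.   12. ]]
scene ye 23 [193.8 256.7] [192 253   4   8] [[72.6  5.7 55. ]] [[26.3  1.8 12. ]]
scene ye 34 [193.4 268.6] [191 266   6   6] [[108.4   4.2  55. ]] [[64.6  0.2 12. ]]
blue [190.9 239.3] [158 215  70  49] [[155.0, 221.1999969482422], [222.6999969482422, 213.6999969482422], [227.5, 256.3999938964844], [159.8000030517578, 263.8999938964844]]
wrist ye 398 [336.4 242.4] [328 231  18  24] [[-87.9 -15.7  60. ]] [[-63.5   0.5  12. ]]
wrist ye 168 [350.4 274.7] [341 268  21  18] [[-68.1  -6.1  60. ]] [[-36.4  13.7  12. ]]
```

Request:
move_arm(
  deltas=[
    {"jaw": 0, "tx": -0.02, "ty": -0.1, "tz": 0, "wx": 0, "wy": 0, "wz": 0},
    {"jaw": 0, "tx": -0.02, "ty": -0.1, "tz": 0, "wx": 0, "wy": 0, "wz": 0},
    {"jaw": 0, "tx": -0.02, "ty": -0.1, "tz": 0, "wx": 0, "wy": 0, "wz": 0},
    {"jaw": 0, "tx": -0.02, "ty": -0.1, "tz": 0, "wx": 0, "wy": 0, "wz": 0},
    {"jaw": 0, "tx": 0, "ty": 0, "tz": 0, "wx": 0, "wy": 0, "wz": 0},
    {"jaw": 0, "tx": 0, "ty": 0, "tz": 0, "wx": 0, "wy": 0, "wz": 0},
    {"jaw": 0, "tx": 0, "ty": 0, "tz": 0, "wx": 0, "wy": 0, "wz": 0},
    {"jaw": 0, "tx": 0, "ty": 0, "tz": 0, "wx": 0, "wy": 0, "wz": 0},
  ],
)

```text
clock: 23.0
ee_pos: [484.0, -220.5, 47.9]
ee_rot: [[-0.982, 0.19, 0.0], [0.19, 0.982, -0.0], [-0.0, -0.0, -1.0]]
wrist_force: [0.2, 0.6, -0.1]
gripper_width: 0.2
grip_force: 0.0
```

```bash
python3 m.py
```

```text
[[-80.6 -64.5  47.9]] [ 0.2  0.6 -0.1]
scene ye 42 [212.6 238. ] [208 235  10   6] [[17.9 49.2 55. ]] [[-32.2  48.3  12. ]]
scene ye 24 [192.5 256.3] [191 253   4   8] [[70.9  3.  55. ]] [[24.5 -1.1 12. ]]
scene ye 34 [193.4 268.6] [191 266   6   6] [[108.4   4.2  55. ]] [[64.6  0.2 12. ]]
blue [189.7 239.4] [157 216  70  48] [[154.1999969482422, 221.0], [221.8000030517578, 213.89999389648438], [226.3000030517578, 256.8999938964844], [158.6999969482422, 264.0]]
wrist ye 391 [341.8 242.2] [333 231  19  24] [[-88.  -16.7  60. ]] [[-63.6   0.5  12. ]]
wrist ye 189 [352.6 275.3] [342 268  22  19] [[-67.7  -8.7  60. ]] [[-35.8  11.5  12. ]]
```

Request:
move_arm(
  deltas=[
    {"jaw": 0, "tx": -0.02, "ty": -0.1, "tz": 0, "wx": 0, "wy": 0, "wz": 0},
    {"jaw": 0, "tx": 0, "ty": 0, "tz": 0, "wx": 0, "wy": 0, "wz": 0},
    {"jaw": 0, "tx": 0, "ty": 0, "tz": 0, "wx": 0, "wy": 0, "wz": 0},
    {"jaw": 0, "tx": 0, "ty": 0, "tz": 0, "wx": 0, "wy": 0, "wz": 0},
    {"jaw": 0, "tx": 0, "ty": 0, "tz": 0, "wx": 0, "wy": 0, "wz": 0},
    {"jaw": 0, "tx": 0, "ty": 0, "tz": 0, "wx": 0, "wy": 0, "wz": 0},
    {"jaw": 0, "tx": 0, "ty": 0, "tz": 0, "wx": 0, "wy": 0, "wz": 0},
    {"jaw": 0, "tx": 0, "ty": 0, "tz": 0, "wx": 0, "wy": 0, "wz": 0},
  ],
)

```text
clock: 24.1
ee_pos: [483.8, -221.5, 47.9]
ee_rot: [[-0.982, 0.19, -0.0], [0.19, 0.982, -0.0], [0.0, -0.0, -1.0]]
wrist_force: [0.3, 0.5, 0.4]
gripper_width: -0.2
grip_force: 0.2
```

```bash
python3 m.py | grep -v "34 \|39"
```

```text
[[-80.6 -65.5  47.9]] [0.3 0.5 0.4]
scene ye 42 [212.2 238. ] [208 235   9   6] [[17.8 48.3 55. ]] [[-32.3  47.4  12. ]]
scene ye 23 [192.2 256.6] [191 253   4   8] [[71.7  2.3 55. ]] [[25.4 -1.8 12. ]]
wrist ye 193 [353.2 275.5] [343 268  22  19] [[-67.5  -9.4  60. ]] [[-35.6  10.9  12. ]]
```

Request:
move_arm(
  deltas=[
    {"jaw": 0, "tx": -0.02, "ty": -0.1, "tz": 0, "wx": 0, "wy": 0, "wz": 0},
    {"jaw": 0, "tx": 0, "ty": 0, "tz": 0, "wx": 0, "wy": 0, "wz": 0},
    {"jaw": 0, "tx": 0, "ty": 0, "tz": 0, "wx": 0, "wy": 0, "wz": 0},
    {"jaw": 0, "tx": 0, "ty": 0, "tz": 0, "wx": 0, "wy": 0, "wz": 0},
    {"jaw": 0, "tx": 0, "ty": 0, "tz": 0, "wx": 0, "wy": 0, "wz": 0},
    {"jaw": 0, "tx": 0, "ty": 0, "tz": 0, "wx": 0, "wy": 0, "wz": 0},
    {"jaw": 0, "tx": 0, "ty": 0, "tz": 0, "wx": 0, "wy": 0, "wz": 0},
    {"jaw": 0, "tx": 0, "ty": 0, "tz": 0, "wx": 0, "wy": 0, "wz": 0},
  ],
)

```text
clock: 25.2
ee_pos: [483.6, -222.5, 47.9]
ee_rot: [[-0.982, 0.19, -0.0], [0.19, 0.982, 0.0], [0.0, 0.0, -1.0]]
wrist_force: [-0.1, 1.1, -0.0]
gripper_width: -0.1
grip_force: 0.5
```

```bash
python3 m.py | grep -v "34 \|39"
```

```text
[[-80.7 -66.5  47.9]] [-0.1  1.1 -0. ]
scene ye 40 [211.9 238.1] [208 235   9   6] [[18.  47.6 55. ]] [[-32.1  46.6  12. ]]
scene ye 24 [191.9 256.5] [190 253   4   8] [[71.3  1.7 55. ]] [[24.9 -2.5 12. ]]
wrist ye 193 [353.3 275.5] [343 268  22  19] [[-67.6 -10.4  60. ]] [[-35.6  10.   12. ]]
```

Request:
move_arm(
  deltas=[
    {"jaw": 0, "tx": -0.02, "ty": -0.1, "tz": 0, "wx": 0, "wy": 0, "wz": 0},
    {"jaw": 0, "tx": 0, "ty": 0, "tz": 0, "wx": 0, "wy": 0, "wz": 0},
    {"jaw": 0, "tx": 0, "ty": 0, "tz": 0, "wx": 0, "wy": 0, "wz": 0},
    {"jaw": 0, "tx": 0, "ty": 0, "tz": 0, "wx": 0, "wy": 0, "wz": 0},
    {"jaw": 0, "tx": 0, "ty": 0, "tz": 0, "wx": 0, "wy": 0, "wz": 0},
    {"jaw": 0, "tx": 0, "ty": 0, "tz": 0, "wx": 0, "wy": 0, "wz": 0},
    {"jaw": 0, "tx": 0, "ty": 0, "tz": 0, "wx": 0, "wy": 0, "wz": 0},
    {"jaw": 0, "tx": 0, "ty": 0, "tz": 0, "wx": 0, "wy": 0, "wz": 0},
  ],
)

```text
clock: 26.3
ee_pos: [483.5, -223.2, 47.9]
ee_rot: [[-0.982, 0.19, 0.0], [0.19, 0.982, 0.0], [0.0, 0.0, -1.0]]
wrist_force: [2.6, 6.0, -0.1]
gripper_width: -0.0
grip_force: 3.1
```

```bash
python3 m.py | grep -v "34 \|39"
```

```text
[[-80.7 -67.3  47.9]] [ 2.6  6.  -0.1]
scene ye 41 [211.6 238. ] [207 235  10   6] [[17.6 47.  55. ]] [[-32.5  45.9  12. ]]
scene ye 22 [191.5 256.8] [190 253   4   8] [[72.1  0.8 55. ]] [[25.8 -3.5 12. ]]
wrist ye 196 [353.4 275.6] [343 268  22  19] [[-67.5 -11.1  60. ]] [[-35.5   9.3  12. ]]
```

Resistance has risen to 6.5 N with the ticks over the stripes. Backing off to see whether the carrier settles in the detent.

Request:
move_arm(
  deltas=[
    {"jaw": 0, "tx": 0.1, "ty": 0.5, "tz": 0, "wx": 0, "wy": 0, "wz": 0},
    {"jaw": 0, "tx": 0.1, "ty": 0.5, "tz": 0, "wx": 0, "wy": 0, "wz": 0},
    {"jaw": 0, "tx": 0.1, "ty": 0.5, "tz": 0, "wx": 0, "wy": 0, "wz": 0},
    {"jaw": 0, "tx": 0, "ty": 0, "tz": 0, "wx": 0, "wy": 0, "wz": 0},
    {"jaw": 0, "tx": 0, "ty": 0, "tz": 0, "wx": 0, "wy": 0, "wz": 0},
    {"jaw": 0, "tx": 0, "ty": 0, "tz": 0, "wx": 0, "wy": 0, "wz": 0},
    {"jaw": 0, "tx": 0, "ty": 0, "tz": 0, "wx": 0, "wy": 0, "wz": 0},
    {"jaw": 0, "tx": 0, "ty": 0, "tz": 0, "wx": 0, "wy": 0, "wz": 0},
  ],
)

```text
clock: 27.4
ee_pos: [486.4, -208.6, 47.9]
ee_rot: [[-0.982, 0.19, 0.0], [0.19, 0.982, -0.0], [-0.0, -0.0, -1.0]]
wrist_force: [-0.3, 0.8, 0.1]
gripper_width: 0.1
grip_force: 0.0
```

```bash
python3 m.py; python3 look.py pics/p4.png
```

```text
[[-80.5 -52.4  47.9]] [-0.3  0.8  0.1]
scene ye 40 [211.9 238.1] [208 235   9   6] [[18.  47.6 55. ]] [[-32.1  46.6  12. ]]
scene ye 25 [191.8 256.5] [190 253   4   8] [[71.2  1.5 55. ]] [[24.9 -2.8 12. ]]
scene ye 34 [193.4 268.6] [191 266   6   6] [[108.4   4.2  55. ]] [[64.6  0.2 12. ]]
blue [188.8 239.5] [156 216  70  48] [[153.10000610351562, 221.8000030517578], [220.8000030517578, 214.1999969482422], [225.5, 256.6000061035156], [157.8000030517578, 264.1000061035156]]
wrist ye 391 [325.2 242.1] [317 231  18  24] [[-87.9 -13.5  60. ]] [[-63.6   0.5  12. ]]
wrist ye 13 [331.7 268.9] [328 268   7   4] [[-71.7  -8.6  60. ]] [[-41.3   7.2  12. ]]
[[-80.6 -52.3  47.9]] -0.052336724757227476 [-0.  -0.7 -0.4] [-0.02 -0.01 -0.01]
```

View pics/p4.png

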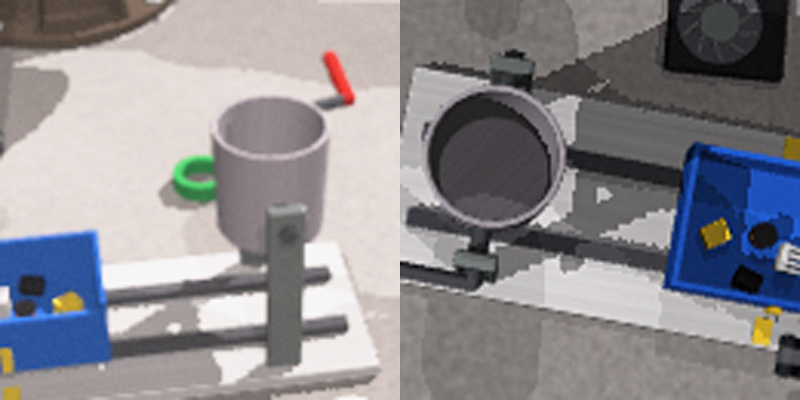

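The cup is upright and empty. The tray at (740,230) holds the relay, two black parts and the heatsink, and the near tick (773,311) is beside the stripe (763,330). Next is a precise tick-to-stripe check from the top camera.

Run:
```python
from h import *
from station import env
T=env.read_camera("top");F=np.array(T["frame"])
print("cam",fx(-np.array(T["R"]).T@T["t"]))
m=cv2.inRange(cv2.cvtColor(F,cv2.COLOR_RGB2HSV),(20,110,90),(34,255,255))
for a,cen,bb,mm in blobs(F,(20,110,90),(34,255,255),3):
    if 300<cen[0]<345 and 150<cen[1]<245:
        print(a,cen,bb,"z12",fx(onz(T,[cen],12)),"z33",fx(onz(T,[cen],33)),"z68",fx(onz(T,[cen],68)))
print(F[218:236,310:328].max(2)*0+m[218:236,310:328]//255)
for a,cen,bb,mm in blobs(F,(105,150,50),(125,255,255),300):
    ys,xs=np.nonzero(mm);b=cv2.boxPoints(cv2.minAreaRect(np.c_[xs,ys].astype(np.float32)))
    if 200<cen[0]<450 and 130<cen[1]<260: print("blue",bb,fx(onz(T,b,70)).tolist())
```

```text
cam [[-113.6  177.9 1045.5]]
39 [327.3 167.8] [324 165   7   7] z12 [[66.3  0.2 12. ]] z33 [[62.6  3.8 33. ]] z68 [[56.5  9.8 68. ]]
57 [302.3 195.5] [298 191  10  10] z12 [[-2.7 43.2 12. ]] z33 [[-4.9 45.9 33. ]] z68 [[-8.7 50.5 68. ]]
10 [321.  220.5] [319 220   5   2] z12 [[-47.8  -5.5  12. ]] z33 [[-49.2  -1.7  33. ]] z68 [[-51.4   4.5  68. ]]
52 [317.2 227.2] [314 223   7  10] z12 [[-63.3   0.1  12. ]] z33 [[-64.4   3.8  33. ]] z68 [[-66.1   9.8  68. ]]
[[0 0 0 0 0 0 0 0 0 0 0 0 0 0 0 0 0 0]
 [0 0 0 0 0 0 0 0 0 0 0 0 0 0 0 0 0 0]
 [0 0 0 0 0 0 0 0 0 1 1 1 1 1 0 0 0 0]
 [0 0 0 0 0 0 0 0 0 1 1 1 1 1 0 0 0 0]
 [0 0 0 0 0 0 0 0 0 0 0 0 0 0 0 0 0 0]
 [0 0 0 0 0 0 1 1 1 1 0 0 0 0 0 0 0 0]
 [0 0 0 0 0 1 1 1 1 1 1 0 0 0 0 0 0 0]
 [0 0 0 0 0 1 1 1 1 1 1 0 0 0 0 0 0 0]
 [0 0 0 0 0 1 1 1 1 1 1 0 0 0 0 0 0 0]
 [0 0 0 0 0 1 1 1 1 1 1 0 0 0 0 0 0 0]
 [0 0 0 0 0 1 1 1 1 1 1 0 0 0 0 0 0 0]
 [0 0 0 0 0 1 1 1 1 1 0 0 0 0 0 0 0 0]
 [0 0 0 0 1 1 1 1 1 1 0 0 0 0 0 0 0 0]
 [0 0 0 0 1 1 1 1 1 1 0 0 0 0 0 0 0 0]
 [0 0 0 0 0 0 0 0 0 1 0 0 0 0 0 0 0 0]
 [0 0 0 0 0 0 0 0 0 0 0 0 0 0 0 0 0 0]
 [0 0 0 0 0 0 0 0 0 0 0 0 0 0 0 0 0 0]
 [0 0 0 0 0 0 0 0 0 0 0 0 0 0 0 0 0 0]]
blue [286 166  82  58] [[-49.8, 79.3, 70.0], [47.9, 78.9, 70.0], [49.3, -76.8, 70.0], [-49.1, -74.8, 70.0]]
```

Tray mid reads within about 1–2 mm of the station. To be sure it's in the notch and not just touching the entry ramp, I'll nudge it gently backward from the tab's other side.

Request:
move_arm(
  deltas=[
    {"jaw": 0, "tx": 0, "ty": 0, "tz": 3.3, "wx": 0, "wy": 0, "wz": 0},
    {"jaw": 0, "tx": 0, "ty": 0, "tz": 3.3, "wx": 0, "wy": 0, "wz": 0},
    {"jaw": 0, "tx": -0.62, "ty": -3.2, "tz": 0, "wx": 0, "wy": 0, "wz": 0},
    {"jaw": 0, "tx": -0.62, "ty": -3.2, "tz": 0, "wx": 0, "wy": 0, "wz": 0},
    {"jaw": 0, "tx": 0, "ty": 0, "tz": 0, "wx": 0, "wy": 0, "wz": 0},
    {"jaw": 0, "tx": 0, "ty": 0, "tz": -3.3, "wx": 0, "wy": 0, "wz": 0},
    {"jaw": 0, "tx": 0, "ty": 0, "tz": -3.3, "wx": 0, "wy": 0, "wz": 0},
    {"jaw": 0, "tx": 0, "ty": 0, "tz": 0, "wx": 0, "wy": 0, "wz": 0},
  ],
)

```text
clock: 28.65
ee_pos: [472.6, -271.0, 46.2]
ee_rot: [[-0.982, 0.189, -0.004], [0.189, 0.982, 0.002], [0.004, 0.002, -1.0]]
wrist_force: [-0.1, -0.8, -0.1]
gripper_width: 0.2
grip_force: 0.0
```

Request:
move_arm(
  deltas=[
    {"jaw": 0, "tx": 0.06, "ty": 0.3, "tz": 0, "wx": 0, "wy": 0, "wz": 0},
    {"jaw": 0, "tx": 0.06, "ty": 0.3, "tz": 0, "wx": 0, "wy": 0, "wz": 0},
    {"jaw": 0, "tx": 0.02, "ty": 0.1, "tz": 0, "wx": 0, "wy": 0, "wz": 0},
    {"jaw": 0, "tx": 0.02, "ty": 0.1, "tz": 0, "wx": 0, "wy": 0, "wz": 0},
    {"jaw": 0, "tx": 0, "ty": 0, "tz": 0, "wx": 0, "wy": 0, "wz": 0},
    {"jaw": 0, "tx": 0, "ty": 0, "tz": 0, "wx": 0, "wy": 0, "wz": 0},
    {"jaw": 0, "tx": 0, "ty": 0, "tz": 0, "wx": 0, "wy": 0, "wz": 0},
    {"jaw": 0, "tx": 0, "ty": 0, "tz": 0, "wx": 0, "wy": 0, "wz": 0},
  ],
)

```text
clock: 29.65
ee_pos: [475.6, -264.5, 47.8]
ee_rot: [[-0.982, 0.19, -0.0], [0.19, 0.982, 0.0], [0.0, 0.0, -1.0]]
wrist_force: [0.4, -0.5, 0.3]
gripper_width: -0.3
grip_force: 0.0
```

```bash
python3 m.py | grep -v "34 \|39"
```

```text
[[ -80.6 -109.3   47.8]] [ 0.4 -0.5  0.3]
scene ye 4 [167.  203.5] [166 203   3   2] [[-133.9  -58.6   55. ]] [[-194.6  -67.    12. ]]
scene ye 12 [171.4 214.2] [170 212   4   6] [[-87.  -46.2  55. ]] [[-144.4  -53.8   12. ]]
scene ye 40 [211.9 238.1] [208 235   9   6] [[18.  47.6 55. ]] [[-32.1  46.6  12. ]]
scene ye 24 [191.8 256.6] [190 253   4   8] [[71.6  1.5 55. ]] [[25.2 -2.8 12. ]]
wrist ye 204 [330.7  67.4] [326  52  11  32] [[-173.4  -74.3   60. ]] [[-180.5  -61.6   12. ]]
wrist ye 331 [417.2 277.7] [404 267  28  22] [[-65.7 -16.7  60. ]] [[-33.1  17.1  12. ]]
wrist ye 436 [468.7 329.8] [449 322  37  19] [[-28.1  22.8  60. ]] [[18.3 71.2 12. ]]
```

Request:
move_arm(
  deltas=[
    {"jaw": 0, "tx": 0.02, "ty": 0.1, "tz": 0, "wx": 0, "wy": 0, "wz": 0},
    {"jaw": 0, "tx": 0.02, "ty": 0.1, "tz": 0, "wx": 0, "wy": 0, "wz": 0},
    {"jaw": 0, "tx": 0, "ty": 0, "tz": 0, "wx": 0, "wy": 0, "wz": 0},
    {"jaw": 0, "tx": 0, "ty": 0, "tz": 0, "wx": 0, "wy": 0, "wz": 0},
    {"jaw": 0, "tx": 0, "ty": 0, "tz": 0, "wx": 0, "wy": 0, "wz": 0},
    {"jaw": 0, "tx": 0, "ty": 0, "tz": 0, "wx": 0, "wy": 0, "wz": 0},
    {"jaw": 0, "tx": 0, "ty": 0, "tz": 0, "wx": 0, "wy": 0, "wz": 0},
    {"jaw": 0, "tx": 0, "ty": 0, "tz": 0, "wx": 0, "wy": 0, "wz": 0},
  ],
)

```text
clock: 30.75
ee_pos: [476.0, -262.5, 47.9]
ee_rot: [[-0.982, 0.19, -0.0], [0.19, 0.982, -0.0], [0.0, -0.0, -1.0]]
wrist_force: [0.6, -0.3, -0.3]
gripper_width: 0.3
grip_force: 0.0
```

Request:
move_arm(
  deltas=[
    {"jaw": 0, "tx": 0.02, "ty": 0.1, "tz": 0, "wx": 0, "wy": 0, "wz": 0},
    {"jaw": 0, "tx": 0, "ty": 0, "tz": 0, "wx": 0, "wy": 0, "wz": 0},
    {"jaw": 0, "tx": 0, "ty": 0, "tz": 0, "wx": 0, "wy": 0, "wz": 0},
    {"jaw": 0, "tx": 0, "ty": 0, "tz": 0, "wx": 0, "wy": 0, "wz": 0},
    {"jaw": 0, "tx": 0, "ty": 0, "tz": 0, "wx": 0, "wy": 0, "wz": 0},
    {"jaw": 0, "tx": 0, "ty": 0, "tz": 0, "wx": 0, "wy": 0, "wz": 0},
    {"jaw": 0, "tx": 0, "ty": 0, "tz": 0, "wx": 0, "wy": 0, "wz": 0},
    {"jaw": 0, "tx": 0, "ty": 0, "tz": 0, "wx": 0, "wy": 0, "wz": 0},
  ],
)

```text
clock: 31.75
ee_pos: [476.2, -261.5, 47.9]
ee_rot: [[-0.982, 0.19, 0.0], [0.19, 0.982, 0.0], [-0.0, 0.0, -1.0]]
wrist_force: [0.1, 0.4, -0.5]
gripper_width: 0.1
grip_force: 0.0
```

```bash
python3 m.py | grep -v "34 \|39"|grep "\[\[ -80\|scene ye 2\|scene ye 4\|wrist ye 3"
```

```text
[[ -80.5 -106.2   47.9]] [ 0.1  0.4 -0.5]
scene ye 4 [167.5 203.5] [167 203   2   2] [[-133.7  -57.3   55. ]] [[-194.3  -65.7   12. ]]
scene ye 24 [191.9 256.5] [190 253   4   8] [[71.3  1.7 55. ]] [[24.9 -2.5 12. ]]
```

Request:
move_arm(
  deltas=[
    {"jaw": 0, "tx": 0.02, "ty": 0.1, "tz": 0, "wx": 0, "wy": 0, "wz": 0},
    {"jaw": 0, "tx": 0, "ty": 0, "tz": 0, "wx": 0, "wy": 0, "wz": 0},
    {"jaw": 0, "tx": 0, "ty": 0, "tz": 0, "wx": 0, "wy": 0, "wz": 0},
    {"jaw": 0, "tx": 0, "ty": 0, "tz": 0, "wx": 0, "wy": 0, "wz": 0},
    {"jaw": 0, "tx": 0, "ty": 0, "tz": 0, "wx": 0, "wy": 0, "wz": 0},
    {"jaw": 0, "tx": 0, "ty": 0, "tz": 0, "wx": 0, "wy": 0, "wz": 0},
    {"jaw": 0, "tx": 0, "ty": 0, "tz": 0, "wx": 0, "wy": 0, "wz": 0},
    {"jaw": 0, "tx": 0, "ty": 0, "tz": 0, "wx": 0, "wy": 0, "wz": 0},
  ],
)

```text
clock: 32.85
ee_pos: [476.5, -260.5, 47.9]
ee_rot: [[-0.982, 0.19, 0.0], [0.19, 0.982, -0.0], [-0.0, -0.0, -1.0]]
wrist_force: [-0.2, -0.8, 1.3]
gripper_width: -0.1
grip_force: 0.2
```

```bash
python3 m.py | grep "\[\[ -80\|scene ye 2\|scene ye 4\|wrist ye 3"
```

```text
[[ -80.5 -105.2   47.9]] [-0.2 -0.8  1.3]
scene ye 41 [212.3 238. ] [208 235   9   6] [[17.8 48.6 55. ]] [[-32.3  47.6  12. ]]
scene ye 23 [192.3 256.7] [191 253   4   8] [[72.   2.5 55. ]] [[25.7 -1.6 12. ]]
wrist ye 390 [397.4 241.9] [388 231  20  23] [[-87.9 -27.5  60. ]] [[-63.5   0.8  12. ]]
```

Request:
move_arm(
  deltas=[
    {"jaw": 0, "tx": 0.02, "ty": 0.1, "tz": 0, "wx": 0, "wy": 0, "wz": 0},
    {"jaw": 0, "tx": 0, "ty": 0, "tz": 0, "wx": 0, "wy": 0, "wz": 0},
    {"jaw": 0, "tx": 0, "ty": 0, "tz": 0, "wx": 0, "wy": 0, "wz": 0},
    {"jaw": 0, "tx": 0, "ty": 0, "tz": 0, "wx": 0, "wy": 0, "wz": 0},
    {"jaw": 0, "tx": 0, "ty": 0, "tz": 0, "wx": 0, "wy": 0, "wz": 0},
    {"jaw": 0, "tx": 0, "ty": 0, "tz": 0, "wx": 0, "wy": 0, "wz": 0},
    {"jaw": 0, "tx": 0, "ty": 0, "tz": 0, "wx": 0, "wy": 0, "wz": 0},
    {"jaw": 0, "tx": 0, "ty": 0, "tz": 0, "wx": 0, "wy": 0, "wz": 0},
  ],
)

```text
clock: 33.95
ee_pos: [476.6, -259.6, 47.9]
ee_rot: [[-0.982, 0.19, -0.0], [0.19, 0.982, -0.0], [-0.0, -0.0, -1.0]]
wrist_force: [-2.6, -4.5, 0.1]
gripper_width: 0.1
grip_force: 2.6
```

```bash
python3 m.py | grep "\[\[ -80\|scene ye 2\|scene ye 4\|wrist ye 3"
```

```text
[[ -80.5 -104.3   47.9]] [-2.6 -4.5  0.1]
scene ye 4 [167.2 204. ] [167 203   2   3] [[-131.7  -58.    55. ]] [[-192.1  -66.4   12. ]]
scene ye 41 [212.6 238. ] [208 235  10   6] [[17.9 49.2 55. ]] [[-32.2  48.3  12. ]]
scene ye 24 [192.6 256.5] [191 253   4   8] [[71.5  3.2 55. ]] [[25.2 -0.9 12. ]]
wrist ye 388 [396.3 241.9] [387 231  20  23] [[-87.9 -27.2  60. ]] [[-63.5   0.9  12. ]]
```

It resists backward with about 5 N too, so it's held in the detent. Retreating clear of everything.

Request:
move_arm(
  deltas=[
    {"jaw": 0, "tx": -0.1, "ty": -0.5, "tz": 0, "wx": 0, "wy": 0, "wz": 0},
    {"jaw": 0, "tx": -0.1, "ty": -0.5, "tz": 0, "wx": 0, "wy": 0, "wz": 0},
    {"jaw": 0, "tx": 0, "ty": 0, "tz": 3, "wx": 0, "wy": 0, "wz": 0},
    {"jaw": 0, "tx": 0, "ty": 0, "tz": 4, "wx": 0, "wy": 0, "wz": 0},
    {"jaw": 0, "tx": 0, "ty": 0, "tz": 5, "wx": 0, "wy": 0, "wz": 0},
    {"jaw": 0, "tx": 0, "ty": 0, "tz": 3, "wx": 0, "wy": 0, "wz": 0},
    {"jaw": 0, "tx": 0, "ty": 0, "tz": 0, "wx": 0, "wy": 0, "wz": 0},
    {"jaw": 0, "tx": 0, "ty": 0, "tz": 0, "wx": 0, "wy": 0, "wz": 0},
  ],
)

```text
clock: 35.05
ee_pos: [474.3, -269.4, 197.4]
ee_rot: [[-0.982, 0.19, -0.0], [0.19, 0.982, 0.0], [0.001, 0.0, -1.0]]
wrist_force: [0.2, 0.8, -0.2]
gripper_width: 0.0
grip_force: 0.0
```

```bash
python3 m.py | grep "\[\[\|scene"
python3 - <<'E'
from h import *
from station import env
S=env.read_camera("scene")
cv2.imwrite("pics/end.png",cv2.resize(np.array(S["frame"])[130:330,130:330,::-1],(600,600)))
E
```

```text
[[ -81.  -114.4  197.4]] [ 0.2  0.8 -0.2]
scene ye 41 [212.5 237.9] [208 235   9   6] [[17.5 49.  55. ]] [[-32.6  48.1  12. ]]
scene ye 24 [192.5 256.5] [191 253   4   8] [[71.5  3.  55. ]] [[25.1 -1.1 12. ]]
scene ye 34 [193.4 268.6] [191 266   6   6] [[108.4   4.2  55. ]] [[64.6  0.2 12. ]]
blue [189.7 239.4] [156 216  71  48] [[153.39999389648438, 221.6999969482422], [221.8000030517578, 214.5], [226.3000030517578, 256.8999938964844], [157.89999389648438, 264.1000061035156]]
wrist ye 236 [302.4 108.5] [295  81  16  65] [[-158.1  -65.3   60. ]] [[-158.7  -57.    12. ]]
wrist ye 128 [344.2 187.5] [339 181  11  14] [[-77.2 -16.4  60. ]] [[-63.9   0.3  12. ]]
wrist ye 68 [350.6 204.5] [345 201  12   8] [[-57.9  -7.5  60. ]] [[-41.4  10.7  12. ]]
wrist ye 175 [384.4 238.1] [374 228  20  19] [[-17.4  35.7  60. ]] [[ 6.1 61.3 12. ]]
```

View pics/end.png

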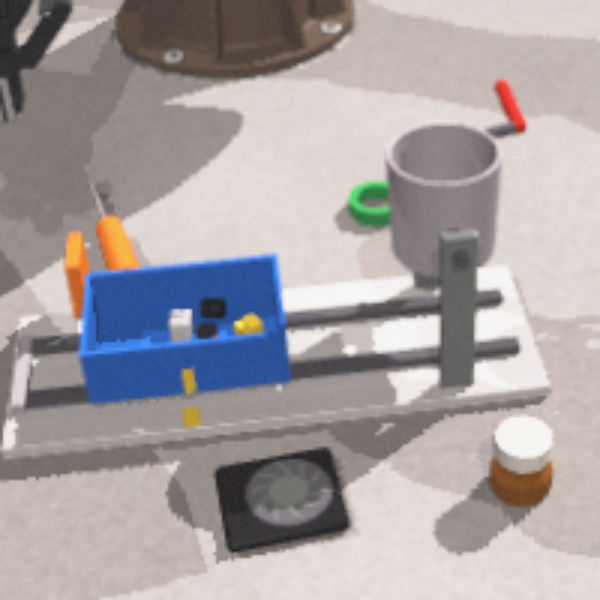

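The final view shows the tick (189,380) over the stripe (191,416), four parts in the tray, the cup upright and the other items where they were.

```bash
python3 -c "
from station import env
print(env.sign_off())"
```

```text
the job is handed in; nothing more can be done
None
```

The job is handed in at about 35 s on the clock: all four parts are in the tray, the cup is upright again, the carrier is held in the detent at the yellow stripes, and the other items looked undisturbed in the final view; the sign-off returned no verdict.

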